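Build up the sieve column on its stand

ROBOT

A 6-joint arm with a two-finger parallel gripper is mounted at the origin on a cart in front of the work surface, level with it; the furniture and walls round the work are solid. World frame = base frame: x ahead of the robot, y to its left, z up, the work surface at z = 0. Lengths are in m, angles in rad, forces in N, time in s.
With the tool pointing down it reaches from about 0.25 to 0.775 m from the base axis. Payload 4 kg.
Tool frame: the origin (TCP) lies at the very end of the fingers, on their centre line; the grasp point (between the pads) lies hold_point_z behind it (hold_point_z is the distance from the TCP to the grasp point, in m); z points along the fingers, y is the direction in which the jaws open and shut (so a half turn about z gives the same grasp; the last joint's range is limited). The gripper opens to 94 mm and grips with 3 to 60 N. Pads are 16 mm wide; open, the fingers measure 119 mm over their backs; the gripper's body (75 mm by 177 mm) begins 78 mm behind the grasp point.
Start: joints at [-1.218, 0.087, 1.371, -0, 1.684, -0.103], TCP at [0.242, -0.494, 0.169] pointing down, gripper open.
Joint ranges: [-3.1, 3.1], [-0.76, 2.03], [0.27, 2.55], [-1.08, 4.22], [0.17, 2.65], [-2.57, 2.57]. Speed limits (rad/s): [2.79, 2.79, 3.14, 3.14, 3.14, 3.14].

INTERFACE

Orientations are given as [roll, pitch, yaw] about the fixed x, y, z axes, in that order (R = Rz(yaw) Ry(pitch) Rx(roll)).
In Python, from bench import * gives the robot as it stands.
- The arm moves only by the tool step_arm, never from a script. Its argument "increments" is text: rows parted by semicolons, each of 6 numbers parted by spaces: the shift along the tool's x, y, z in cm, then the turn, a rotation vector about the tool's x, y, z in rad. A call has 1 to 5 rows; each row shifts and turns the commanded pose from where the row before left it, along the tool's axes as they then stand; what a row does not reach is not made up. A row lasts 1/10 s, in which the tool goes at most 50 mm and 8.59 degrees, less where a joint would pass 70% of its speed; a pose out of reach is approached as far as the arm can. A call is refused whole if a number of a shift passes 5 or a number of a turn 0.15, either way. A call with a gripper value outside its range is refused whole. "claw" is the gripper's target within -1 to 1 (shut at 1, half-way at 0, fully open at -1), set as the call begins (left out, the last holds). The fingers move at their own pace and stop on an object; the grip force is fixed at half the most. Time passes only in rows, so rows that do not move let the fingers close. It gives the time, the measured TCP pose, the force and the opening at its end, in the units of the state.
- get_obs(): the state, without advancing time (a new reading comes with each control period).
- snapshot(name): name is "side" or "top" or "wrist"; returns the picture (400x640x3 uint8, red, green, blue); there is no depth.
- calibration(name): a dict with "camera_matrix" (3x3 intrinsics, pixels), "eye" and "orientation" of the camera in the world; the wrist camera has in their place "tool_from_camera" (4x4, takes a point from camera to tool coordinates, whose origin is the TCP and whose axes are the flange's). Camera axes: x right, y up, looking along -z (the intrinsics and any distortion apply to the point x, -y, -z); pixel columns grow to the right and rows downward; lengths in m; the calibration is good to about 2 mm. A picture is of the moment at which its call begins: read the wrist's pose just before it. calibration takes no time and is no camera call.
- close_job(): hands the job in, once; it reports no verdict.
The state is a dict: "time": time; "joint_positions": joint angles; "qvel": joint speeds; "joint_torque": joint torques, N m; "tool_pos": TCP position; "ee_rot": TCP orientation; "wrist_force": force on the tool from outside, world axes, zero at the start; "wrist_torque": the same for the moment, N m; "width": finger opening in m.
Only numpy, scipy, OpenCV 4.12 (cv2) and the standard library are available. Lean on these libraries where they do the work, as an engineer would, in place of code of your own. Each camera call takes 0.05 s, during which the arm holds its last target. There are 200 camera calls.

TASK

Build up the small steel sieve column on its round stand, one part after another from the bottom: the collecting pan inside the stand's ring, then the shallow fine-mesh sieve on the pan, then the deep coarse-mesh sieve, and the lid on top. Every part must be nested fully home in the one below, level, and then let go; do not tip any part over on the way, and leave the small white carton, the tally counter and the red marker where they are.

Things in the scene. Friction and masses are not known exactly. Their poses are not given: they have to be found in the camera images.
- stand: The fixed stand: low aluminium disc, 88 mm across, its top 8 mm above the bench; on it a raised steel ring, 72 mm outside, 65 mm inside, 5 mm high (its top 13 mm above the bench). Origin: centre of its underside, on the bench; z up. The pan goes inside the ring, its underside on the disc (8 mm above the stand's origin).
- pan: Collecting pan: plain round steel cup, open on top with a smooth closed floor, 60 mm outside, 52 to 54 mm inside, 24 mm high; stands upright. About 0.09 kg. Origin: centre of its underside; z up through the opening.
- fine_sieve: Shallow sieve, fine nearly closed-looking mesh: steel cylinder 60 mm outside, 52 to 54 inside, 18 high, over a dark skirt (48 mm across, 7 high, tapering to 43 at the foot); 25 mm high in all. About 0.08 kg. Origin: centre of the skirt's foot; z up. Nested: skirt inside the pan's opening, 60 mm shoulder (7 mm above origin) on the pan's rim, origin 17 mm above the pan's origin.
- coarse_sieve: Deep sieve, coarse mesh (bars 7.5 mm apart): steel cylinder 60 mm outside, 52 to 54 inside, 30 high, over a dark skirt (48 mm across, 7 high, tapering to 43 at the foot); 37 mm high in all. About 0.11 kg. Origin: centre of the skirt's foot; z up. Nested: skirt inside the fine sieve, shoulder on its rim, origin 18 mm above the fine sieve's origin.
- lid: Lid: steel disc 60 mm across, 4 thick, over the same dark skirt (48 mm across, 7 high), with an upright round black knob in the middle, 16 mm across, from 11 to 30 mm above the foot. About 0.08 kg. Origin: centre of the skirt's foot; z up. Nested: skirt inside the coarse sieve, disc on its rim, origin 30 mm above the coarse sieve's origin.
- microscope_a: Fixed obstacle: the tall white and black microscope right of the work, about 0.5 m high, standing on the bench. From its origin (on the bench, under its middle) it reaches 200 mm towards the robot (the eyepieces, about 0.36 m up), 110 mm to either side and 280 mm away from the robot. To cross from one side to the other, pass between it and the robot, close to the robot.
- coverslips: Bystander: small white carton, 35x63x18 mm, lying on the bench. Origin: centre of its underside.
- tally: Bystander: round silvery hand tally counter, about 44 mm across, 40 mm high with its black plunger. Origin: under the middle of its body.
- marker_red: Bystander: red and white marker pen lying on the bench, 12x138x13 mm, long along its own y axis. Origin: under its middle.
Things that resemble listed ones, but are neither listed nor needed, are in the scene too. What is shaped like the pan but blue or pink is not meant.

How it is judged:
On the way, in this order (a step that is already met when the one before it is completed fails the run):
1. the pan sits inside the stand's ring, let go (horizontal distance between pan and stand below 0.006 m and z of pan in the frame of stand between 0.006 and 0.0105 m and angle between pan's own z axis and vertical below 0.07 rad and contact force between pan and the fingers below 0.05 N), for 0.2 s.
2. the fine sieve is nested on the pan, let go (horizontal distance between pan and stand below 0.006 m and z of pan in the frame of stand between 0.006 and 0.0105 m and angle between each of pan, fine_sieve's own z axis and vertical below 0.07 rad and horizontal distance between fine_sieve and pan below 0.004 m and z of fine_sieve in the frame of pan between 0.0145 and 0.0195 m and contact force between fine_sieve and the fingers below 0.05 N), for 0.2 s.
3. the coarse sieve is nested on the fine sieve, let go (horizontal distance between pan and stand below 0.006 m and z of pan in the frame of stand between 0.006 and 0.0105 m and angle between each of pan, fine_sieve, coarse_sieve's own z axis and vertical below 0.07 rad and horizontal distance between fine_sieve and pan below 0.004 m and z of fine_sieve in the frame of pan between 0.0145 and 0.0195 m and horizontal distance between coarse_sieve and fine_sieve below 0.004 m and z of coarse_sieve in the frame of fine_sieve between 0.0155 and 0.0205 m and contact force between coarse_sieve and the fingers below 0.05 N), for 0.2 s.
4. the lid is nested on the coarse sieve, let go (horizontal distance between pan and stand below 0.006 m and z of pan in the frame of stand between 0.006 and 0.0105 m and angle between each of pan, fine_sieve, coarse_sieve, lid's own z axis and vertical below 0.07 rad and horizontal distance between fine_sieve and pan below 0.004 m and z of fine_sieve in the frame of pan between 0.0145 and 0.0195 m and horizontal distance between coarse_sieve and fine_sieve below 0.004 m and z of coarse_sieve in the frame of fine_sieve between 0.0155 and 0.0205 m and horizontal distance between lid and coarse_sieve below 0.004 m and z of lid in the frame of coarse_sieve between 0.0275 and 0.0325 m and contact force between lid and the fingers below 0.05 N), for 0.2 s.
At the end, for the whole second after the job is handed in: Pan in the ring within 6 mm of centre; fine sieve on pan, coarse sieve on fine sieve, lid on coarse sieve, each within 4 mm of the axis below and 2.5 mm of nested height; all level within 4 degrees, released, at rest; bystanders within 30 mm of their start (horizontal distance between pan and stand below 0.006 m and z of pan in the frame of stand between 0.006 and 0.0105 m and angle between each of pan, fine_sieve, coarse_sieve, lid's own z axis and vertical below 0.07 rad and horizontal distance between fine_sieve and pan below 0.004 m and z of fine_sieve in the frame of pan between 0.0145 and 0.0195 m and horizontal distance between coarse_sieve and fine_sieve below 0.004 m and z of coarse_sieve in the frame of fine_sieve between 0.0155 and 0.0205 m and horizontal distance between lid and coarse_sieve below 0.004 m and z of lid in the frame of coarse_sieve between 0.0275 and 0.0325 m and linear speed of each of pan, fine_sieve, coarse_sieve, lid below 0.02 m/s and angular speed of each of pan, fine_sieve, coarse_sieve, lid below 0.2 rad/s and distance of each of coverslips, tally, marker_red from where it was at the start of the episode below 0.03 m); the robot touches nothing.
It fails at once if a part of the column was tipped over (angle between any of pan, fine_sieve, coarse_sieve, lid's own z axis and vertical above 0.7 rad).
It fails at once if a bystander was pushed away (distance of any of coverslips, tally, marker_red from where it was at the start of the episode above 0.03 m).
It also fails if it takes over 120 s, if anything falls off the work surface, if the arm or the gripper's body presses on something with over 40 N, if the wrist force passes 120 N, or if a joint passes its speed limit or range.

## Working session

There is one attempt and no reset: what is moved stays moved. The work goes in short steps, Python scripts to look and compute and a tool call to move; the robot and the scene stay as the last step left them, time stands still between calls to the robot, and variables do not carry over. Pictures are saved under pics/ and viewed, about 12 in all and at most 16, crops included, and the job is handed in when it is done.

Besides the shell and the picture viewer there is one more tool, called as name(argument=value, ...) on one line, values as JSON. step_arm: Moves the arm, as the interface text tells. Its arguments: {"type":"object","properties":{"increments":{"type":"string"},"claw":{"type":"number"}},"required":["increments"]}

```bash
mkdir -p pics; ls; python3 - <<'E'
from bench import *
import cv2, numpy as np
np.set_printoptions(precision=4,suppress=True)
print(get_obs())
for n in ["side","top","wrist"]:
    print(n,calibration(n))
    cv2.imwrite(f"pics/{n}0.png",snapshot(n)[:,:,::-1])
E
```

```text
pics
{'time': 0.0, 'joint_positions': array([-1.2181,  0.0879,  1.3722, -0.    ,  1.6836, -0.1031]), 'qvel': array([-0.    , -0.0005, -0.002 , -0.0003, -0.001 ,  0.0013]), 'joint_torque': array([  0.0004, -34.0184, -30.2424,   0.0717,   0.0331,  -0.0002]), 'tool_pos': array([ 0.2419, -0.4933,  0.1679]), 'ee_rot': array([-3.1394, -0.0002,  0.4558]), 'wrist_force': array([0.1833, 0.5461, 0.4674]), 'wrist_torque': array([ 0.0364, -0.0071,  0.0219]), 'width': 0.09388606164706424}
side {'camera_matrix': array([[380.9303,   0.    , 320.3247],
       [  0.    , 380.9303, 193.0269],
       [  0.    ,   0.    ,   1.    ]]), 'eye': array([0.0987, 0.2487, 0.7923]), 'orientation': array([ 0.6527, -0.0071, -1.9243])}
top {'camera_matrix': array([[402.1054,   0.    , 319.0159],
       [  0.    , 402.1054, 199.8795],
       [  0.    ,   0.    ,   1.    ]]), 'eye': array([0.4429, 0.0614, 1.2612]), 'orientation': array([ 0.1594, -0.0111, -1.5761])}
wrist {'camera_matrix': array([[307.895 ,   0.    , 319.1738],
       [  0.    , 307.895 , 203.2485],
       [  0.    ,   0.    ,   1.    ]]), 'tool_from_camera': array([[ 0.0001,  0.9632,  0.2687,  0.0779],
       [ 1.    ,  0.0002, -0.0009,  0.0006],
       [-0.0009,  0.2687, -0.9632, -0.2167],
       [ 0.    ,  0.    ,  0.    ,  1.    ]])}
```

View pics/top0.png

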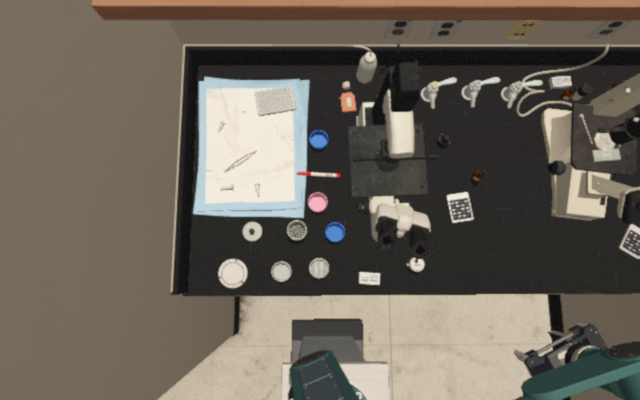

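View pics/side0.png

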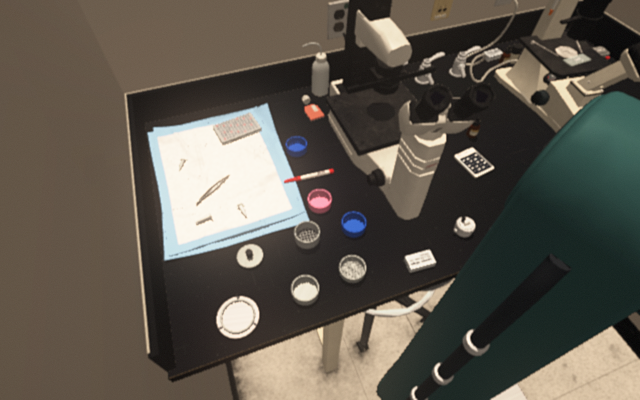

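```bash
python3 - <<'E'
import cv2, numpy as np
t=cv2.imread("pics/top0.png")[210:295,205:350]; s=cv2.imread("pics/side0.png")[210:350,210:380]
a=cv2.resize(t,None,fx=5.5,fy=5.5,interpolation=cv2.INTER_CUBIC)[:, :800]
cv2.imwrite("pics/cropt.png",a)
b=cv2.resize(s,None,fx=4.2,fy=4.2,interpolation=cv2.INTER_CUBIC)
cv2.imwrite("pics/crops.png",b); print(a.shape,b.shape)
E
```

```text
(468, 798, 3) (588, 714, 3)
```

View pics/crops.png

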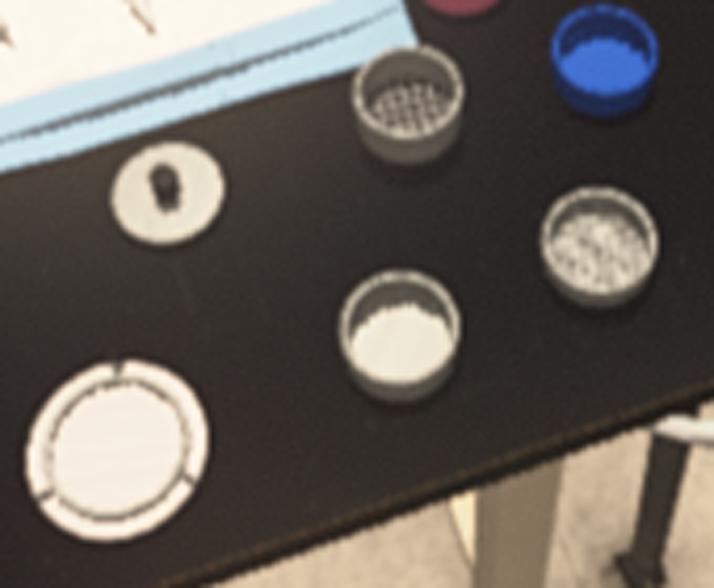

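View pics/cropt.png

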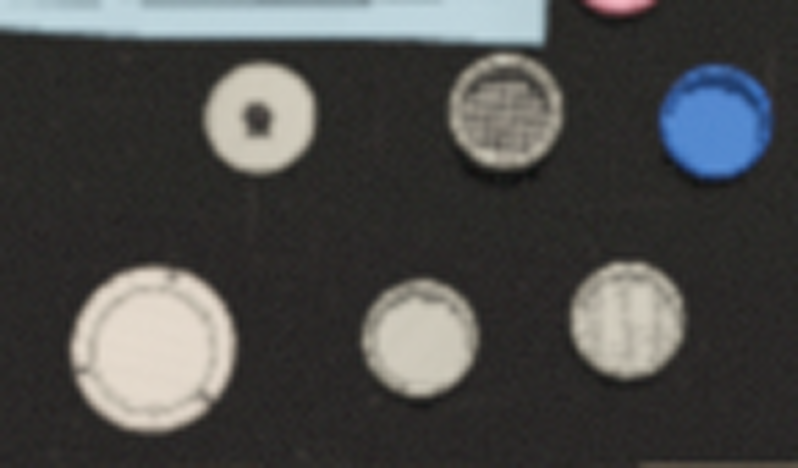

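```bash
cat > h.py <<'E'
from bench import *
import cv2, numpy as np
from scipy.spatial.transform import Rotation as R
np.set_printoptions(precision=4,suppress=True)
def cam(n,obs=None):
    c=calibration(n)
    if n=="wrist":
        T=np.eye(4);T[:3,:3]=R.from_euler("xyz",obs["ee_rot"]).as_matrix();T[:3,3]=obs["tool_pos"]
        T=T@c["tool_from_camera"]; return c["camera_matrix"],T[:3,:3],T[:3,3]
    return c["camera_matrix"],R.from_euler("xyz",c["orientation"]).as_matrix(),np.array(c["eye"])
def ray2plane(C,uv,z):
    K,Rm,e=C; uv=np.atleast_2d(uv).astype(float)
    d=np.c_[(uv[:,0]-K[0,2])/K[0,0],-(uv[:,1]-K[1,2])/K[1,1],-np.ones(len(uv))]@Rm.T
    return e+d*((z-e[2])/d[:,2])[:,None]
def proj(C,p):
    K,Rm,e=C; q=(np.atleast_2d(p)-e)@Rm
    return np.c_[K[0,2]+K[0,0]*q[:,0]/-q[:,2],K[1,2]-K[1,1]*q[:,1]/-q[:,2]]
def circ(P):
    A=np.c_[2*P[:,:2],np.ones(len(P))];s=np.linalg.lstsq(A,(P[:,:2]**2).sum(1),rcond=None)[0]
    return s[:2],np.sqrt(s[2]+s[0]**2+s[1]**2)
E
python3 - <<'E'
from h import *
C=cam("top");im=cv2.imread("pics/top0.png");g=im.max(2)
S=cam("side")
for n,uv,z in [("stand",(232.5,273),.008),("pan",(281.3,271.5),.024),("fine",(319,268),.025),("coarse",(297,230.5),.037),("lid",(252.3,231.5),.011),("blue",(335,232),.024),("pink",(317,202),.024),
  ("blue2",(318,139),.024),("carton",(370,278),.018),("tally",(416,265),.02),("marker",(319,174),.01)]:
    c=ray2plane(C,uv,z)[0]
    u,v=map(int,uv);w=22
    m=(g[v-w:v+w,u-w:u+w]>85).astype(np.uint8)
    k,L,st,ce=cv2.connectedComponentsWithStats(m)
    l=np.argmax([0 if i==0 or L[w-5:w+5,w-5:w+5][L[w-5:w+5,w-5:w+5]==i].size==0 else st[i,4] for i in range(k)])
    cn=max(cv2.findContours((L==l).astype(np.uint8),0,1)[0],key=cv2.contourArea)[:,0]
    hull=cv2.convexHull(cn)[:,0]+[u-w,v-w]
    cc,r=circ(ray2plane(C,hull,z)); print(n,c,"fit",cc,r,"sidepx",proj(S,[*cc,z])[0])
for p in [(370,190),(400,200),(385,238),(418,245),(372,210),(430,222)]:
    print(p,ray2plane(C,p,0.36)[0],ray2plane(C,p,0.0)[0])
E
```

```text
stand [0.4186 0.3123 0.008 ] fit [0.419  0.3124] 0.04593426334603711 sidepx [235.4876 315.5062]
pan [0.4226 0.1619 0.024 ] fit [0.4244 0.163 ] 0.031400851689889715 sidepx [302.6444 286.7176]
fine [0.4325 0.0478 0.025 ] fit [0.4339 0.0487] 0.03151293668225661 sidepx [350.2275 265.9871]
coarse [0.5455 0.1143 0.037 ] fit [0.5481 0.1156] 0.0313714676440947 sidepx [304.7885 230.5315]
lid [0.5452 0.2541 0.011 ] fit [0.5471 0.2554] 0.03162276591966508 sidepx [247.5118 254.6776]
blue [ 0.5415 -0.0021  0.024 ] fit [ 0.5429 -0.0016] 0.03167283726895408 sidepx [351.7441 220.8786]
pink [0.6351 0.0529 0.024 ] fit [0.6363 0.0523] 0.03269111920671317 sidepx [317.4355 197.7539]
blue2 [0.8387 0.0488 0.024 ] fit [0.8395 0.0479] 0.03196910307418238 sidepx [294.2799 143.0153]
carton [ 0.4016 -0.1073  0.018 ] fit [ 0.4017 -0.1049] 0.033537642246056626 sidepx [417.9838 258.3767]
tally [ 0.4399 -0.2487  0.02  ] fit [ 0.4427 -0.2475] 0.02545580513345924 sidepx [462.1305 225.3343]
marker [0.7275 0.046  0.01  ] fit [0.7296 0.0633] 0.08217317075935614 sidepx [301.6611 175.7229]
(370, 190) [ 0.6102 -0.0659  0.36  ] [ 0.677  -0.1167  0.    ]
(400, 200) [ 0.5869 -0.1337  0.36  ] [ 0.6443 -0.2116  0.    ]
(385, 238) [ 0.5008 -0.0968  0.36  ] [ 0.5239 -0.1599  0.    ]
(418, 245) [ 0.4848 -0.1702  0.36  ] [ 0.5015 -0.2627  0.    ]
(372, 210) [ 0.5641 -0.0693  0.36  ] [ 0.6126 -0.1214  0.    ]
(430, 222) [ 0.5363 -0.1997  0.36  ] [ 0.5736 -0.3039  0.    ]
```

Choice by description. The steel cups in the top view are pan (281,271; smooth closed floor), fine sieve (319,268; fine mesh) and coarse sieve (297,231; open mesh, deep). The lid is at (252,231) and the stand at (232,273). Could be mistaken for the pan: blue cups (335,232) and (318,139), pink cup (317,202). The crops and fitted radii (31 mm) agree. I'm turning the tool to yaw 0, then crossing close to the robot.

step_arm(increments="0 0 0 0 0 0.15; 0 0 0 0 0 0.15; 0 0 0 0 0 0.15; 0 0 0 0 0 0.006; 0 0 0 0 0 0", claw=-1)

```text
time: 0.65
tool_pos: [0.242, -0.4937, 0.1688]
ee_rot: [-3.141, 0.0, 0.003]
wrist_force: [0.6, -0.6, -0.5]
width: 0.0941
```

step_arm(increments="1 -4 0 0 0 0; 1 -4 0 0 0 0; 1 -4 0 0 0 0; 1 -4 0 0 0 0; 0.8 -4 0 0 0 0")

```text
time: 1.15
tool_pos: [0.2903, -0.2922, 0.169]
ee_rot: [-3.142, -0.0, 0.002]
wrist_force: [0.1, 0.3, 0.7]
width: 0.094
```

step_arm(increments="0 -4 0 0 0 0; 0 -4 0 0 0 0; 0 -4 0 0 0 0; 0 -4 0 0 0 0; 0 -4 0 0 0 0")

```text
time: 1.65
tool_pos: [0.2898, -0.0924, 0.1691]
ee_rot: [3.141, -0.001, 0.002]
wrist_force: [-0.0, 0.7, 0.0]
width: 0.0943
```

step_arm(increments="0 -4 0 0 0 0; 0 -4 0 0 0 0; 0 -4 0 0 0 0; 0 -4 0 0 0 0; 0 -4 0 0 0 0")

```text
time: 2.15
tool_pos: [0.2899, 0.1077, 0.1693]
ee_rot: [-3.142, -0.002, 0.003]
wrist_force: [1.3, 0.7, 0.3]
width: 0.0941
```

step_arm(increments="3 -1.2 0 0 0 0; 3.5 -1.2 0 0 0 0; 3.5 -1 0 0 0 0; 3 -1 0 0 0 0; 0 0 0 0 0 0")

```text
time: 2.65
tool_pos: [0.4222, 0.1508, 0.1677]
ee_rot: [3.141, 0.002, 0.003]
wrist_force: [-0.8, 0.1, -0.2]
width: 0.0936
```

```bash
python3 - <<'E'
from h import *
o=get_obs(); im=snapshot("wrist")[:,:,::-1]; cv2.imwrite("pics/w1.png",im)
print(o["tool_pos"],o["ee_rot"],o["time"])
C=cam("wrist",o)
for n,p in dict(stand=(.419,.3124,.008),pan=(.4244,.163,.024),fine=(.4339,.0487,.025),coarse=(.5481,.1156,.037),lid=(.5471,.2554,.011)).items(): print(n,proj(C,p)[0])
E
```

```text
[0.4222 0.1508 0.1677] [3.1411 0.0019 0.0027] 2.65
stand [188.7684 184.6176]
pan [308.0842 183.3502]
fine [404.6601 175.8998]
coarse [352.2313  69.9583]
lid [225.6458  73.9065]
```

View pics/w1.png

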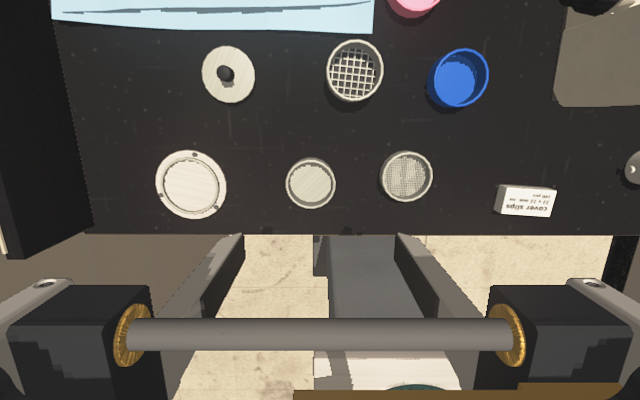

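```bash
cat >> h.py <<'E'
def fit(im,C,uv,z,thr,w=38,r0=.030):
    u,v=map(int,uv);f=4
    g=cv2.cvtColor(im,cv2.COLOR_BGR2GRAY)[v-w:v+w,u-w:u+w]
    m=(cv2.resize(g,None,fx=f,fy=f,interpolation=cv2.INTER_LINEAR)>thr).astype(np.uint8)
    k,L,st,ce=cv2.connectedComponentsWithStats(m)
    cs=L[w*f-60:w*f+60,w*f-60:w*f+60]
    l=max(range(1,k),key=lambda i:(L==i)[:, :].sum() if (cs==i).any() else 0)
    cn=max(cv2.findContours((L==l).astype(np.uint8),0,1)[0],key=cv2.contourArea)[:,0]
    h=cv2.convexHull(cn)[:,0]
    # resample hull evenly
    mm=np.zeros_like(m);cv2.fillPoly(mm,[h],1);cn=max(cv2.findContours(mm,0,1)[0],key=len)[:,0]
    uvs=(cn+.5)/f-.5+[u-w,v-w]
    P=ray2plane(C,uvs,z); c,r=circ(P)
    from scipy.optimize import least_squares
    s=least_squares(lambda q:np.hypot(P[:,0]-q[0],P[:,1]-q[1])-r0,c,loss="soft_l1",f_scale=.0005)
    return c,r,s.x,np.sqrt(np.mean(s.fun**2))
E
python3 - <<'E'
from h import *
im=cv2.imread("pics/w1.png"); o=dict(tool_pos=np.array([0.4222,0.1508,0.1677]),ee_rot=np.array([3.1411,.0019,.0027]))
C=cam("wrist",o)
for n,uv,z,r0 in [("stand",(191,184),.008,.044),("pan",(310,183),.024,.03),("fine",(406,176),.025,.03),("coarse",(355,70),.037,.03),("lid",(228,74),.011,.03)]:
  for t in (100,130): print(n,t,*fit(im,C,uv,z,t,r0=r0,w=42 if n=="stand" else 36))
E
```

```text
stand 100 [0.4184 0.3101] 0.044451859198290776 [0.4184 0.3101] 0.0004952925088222458
stand 130 [0.4183 0.3101] 0.04406243786654732 [0.4183 0.3101] 0.00019450747956876183
pan 100 [0.424  0.1604] 0.030638195850805575 [0.4237 0.1605] 0.0008011735907196097
pan 130 [0.4237 0.1604] 0.03007619998348139 [0.4236 0.1604] 0.00029596686201370113
fine 100 [0.4332 0.0464] 0.03069037629975783 [0.433  0.0462] 0.0009347267705794971
fine 130 [0.4329 0.0459] 0.030037738032874246 [0.4328 0.0459] 0.0002435552229061438
coarse 100 [0.5477 0.1132] 0.030233788043494605 [0.5477 0.1132] 0.00025838420401507877
coarse 130 [0.5477 0.1131] 0.029872769418593504 [0.5477 0.1131] 0.00016366210973021964
lid 100 [0.5465 0.2529] 0.030158594549704522 [0.5465 0.2529] 0.00020257187888745654
lid 130 [0.5465 0.2528] 0.02980241768548535 [0.5465 0.2528] 0.0002288553802361734
```

step_arm(increments="0.1 -0.5 3 0 0 0; 0.04 -0.46 3.5 0 0 0; 0 0 0 0 0 0; 0 0 0 0 0 0")

```text
time: 3.1
tool_pos: [0.4207, 0.1593, 0.1045]
ee_rot: [3.141, 0.001, 0.001]
wrist_force: [0.3, -0.6, 0.7]
width: 0.0937
```

```bash
python3 - <<'E'
from h import *
o=get_obs(); im=snapshot("wrist")[:,:,::-1].copy(); cv2.imwrite("pics/w2.png",im)
print(o["tool_pos"],o["ee_rot"],o["time"])
C=cam("wrist",o)
for n,p,r0 in [("stand",(.4184,.3101,.008),.044),("pan",(.4236,.1604,.024),.03),("fine",(.4328,.0459,.025),.03)]:
  uv=proj(C,p)[0]; print(n,uv,*fit(im,C,uv,p[2],130,r0=r0,w=60))
K=dir(__import__("bench")); print([k for k in K if not k.startswith("_")])
E
```

```text
[0.4207 0.1593 0.1045] [3.1412 0.0007 0.0007] 3.1
stand [174.5229 196.9768] [0.419  0.3105] 0.04419544631397684 [0.419  0.3105] 0.0002792138166310942
pan [317.0915 196.0008] [0.4245 0.1607] 0.03033473264662372 [0.4243 0.1607] 0.0006392031576589608
fine [433.3749 187.2501] [0.4336 0.0462] 0.03019746070446906 [0.4334 0.0461] 0.00048276358255112375
['IKError', 'calibration', 'close_job', 'get_obs', 'hold_point_z', 'snapshot']
```

```bash
python3 -c "
import bench;print(bench.hold_point_z)
o=bench.get_obs();print(o['tool_pos'],o['wrist_force'],o['time'])"
```

```text
0.0188
[0.42195443 0.15953933 0.10581549] [-0.25906399 -0.2146564  -0.20185843] 3.15
```

step_arm(increments="0.4 -0.13 2 0 0 0; 0 0 2 0 0 0; 0 0 2 0 0 0; 0 0 1.3 0 0 0; 0 0 0 0 0 0")

```text
time: 3.65
tool_pos: [0.4252, 0.1606, 0.0309]
ee_rot: [3.141, 0.001, -0.0]
wrist_force: [-0.0, -0.0, 0.5]
width: 0.0939
```

step_arm(increments="0 0 1 0 0 0; 0 0 1 0 0 0; 0 0 0.3 0 0 0; 0 0 0 0 0 0")

```text
time: 4.05
tool_pos: [0.4252, 0.1609, 0.0075]
ee_rot: [3.141, 0.001, -0.0]
wrist_force: [0.6, -0.3, 0.1]
width: 0.0939
```

step_arm(increments="0 0 0 0 0 0; 0 0 0 0 0 0; 0 0 0 0 0 0; 0 0 0 0 0 0; 0 0 0 0 0 0", claw=1)

```text
time: 4.55
tool_pos: [0.4258, 0.161, 0.0082]
ee_rot: [-3.142, -0.0, -0.0]
wrist_force: [1.0, -0.4, -0.3]
width: 0.0573
```

step_arm(increments="0 0 -2 0 0 0; 0 0 -4 0 0 0; -0.57 -5 0 0 0 0; 0 -5 0 0 0 0; 0 0 0 0 0 0")

```text
time: 5.05
tool_pos: [0.4196, 0.2654, 0.0686]
ee_rot: [-3.139, -0.001, 0.006]
wrist_force: [0.9, -0.0, 0.1]
width: 0.0177
```

```bash
python3 - <<'E'
from h import *
P=[]
for i in range(4):
    o=get_obs(); im=snapshot("wrist")[:,:,::-1].copy(); P.append(np.r_[o["tool_pos"],o["ee_rot"]%(2*np.pi),o["width"]])
P=np.array(P);print(P)
cv2.imwrite("pics/w3.png",im)
E
```

```text
[[0.4196 0.2654 0.0686 3.1446 6.2824 0.0056 0.0177]
 [0.4196 0.2628 0.068  3.1417 0.     0.0043 0.0138]
 [0.4196 0.2612 0.0678 3.1407 0.0005 0.0024 0.0096]
 [0.4197 0.2603 0.0677 3.1404 0.0006 0.0007 0.0051]]
```

View pics/w3.png

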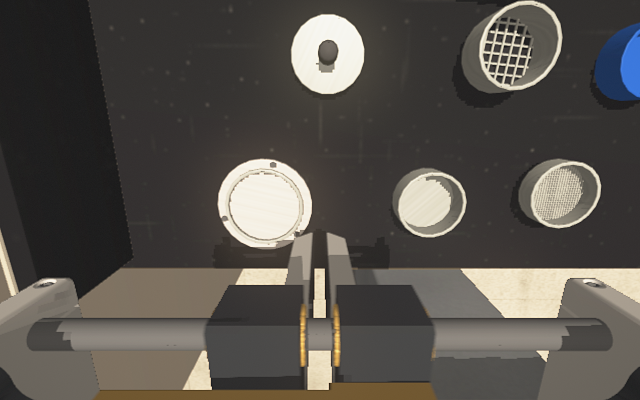

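```bash
python3 - <<'E'
from h import *
o=get_obs(); im=snapshot("wrist")[:,:,::-1].copy(); cv2.imwrite("pics/w4.png",im)
print(o["tool_pos"],o["ee_rot"],o["time"],o["width"])
C=cam("wrist",o)
for n,p,r0 in [("stand",(.4184,.3101,.008),.044),("pan",(.4243,.1607,.024),.03),("fine",(.4334,.0461,.025),.03)]:
  uv=proj(C,p)[0]; print(n,uv,*fit(im,C,uv,p[2],130,r0=r0,w=60 if n!="stand" else 50))
S=cam("side"); s=snapshot("side")[:,:,::-1]; cv2.imwrite("pics/s4.png",cv2.resize(s[200:350,200:400],None,fx=4,fy=4,interpolation=cv2.INTER_CUBIC))
E
```

```text
[0.4198 0.2598 0.0677] [ 3.1405  0.0007 -0.0006] 5.25 0.002249820986645356
stand [264.2286 205.9433] [0.4189 0.3104] 0.043871615487536514 [0.4189 0.3104] 0.00032738528055137756
pan [430.7749 204.3919] [0.4247 0.161 ] 0.030624988638067844 [0.4239 0.1606] 0.001454542887845527
fine [564.0659 194.5079] [0.4338 0.0462] 0.03051472668057284 [0.4331 0.0458] 0.0013936963950033736
```

View pics/s4.png

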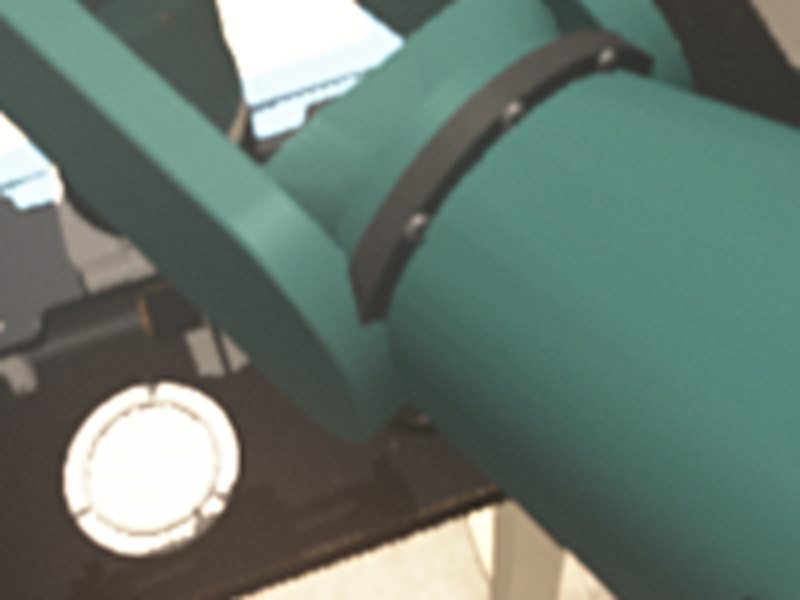

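The pan hasn't moved; the fingers were still closing when I lifted. They need about 1 s, so I'm going back and closing for longer.

step_arm(increments="0 0 0 0 0 0; 0.53 3.3 0 0 0 0; 0 3.3 0 0 0 0; 0 3.4 0 0 0 0; 0 0 0 0 0 0", claw=-1)

```text
time: 5.85
tool_pos: [0.4253, 0.157, 0.0681]
ee_rot: [3.14, -0.0, -0.006]
wrist_force: [-0.0, -0.1, -0.8]
width: 0.0369
```

step_arm(increments="0 0 0 0 0 0; 0 0 0 0 0 0; 0 0 0 0 0 0; 0 0 0 0 0 0; 0 0 0 0 0 0")

```text
time: 6.35
tool_pos: [0.4252, 0.1612, 0.068]
ee_rot: [3.142, 0.0, 0.001]
wrist_force: [1.0, 0.1, 0.7]
width: 0.0772
```

step_arm(increments="0 0 0 0 0 0; 0 0 0 0 0 0; 0 0 0 0 0 0; 0 0 0 0 0 0")

```text
time: 6.75
tool_pos: [0.4253, 0.1607, 0.0681]
ee_rot: [3.142, -0.0, -0.0]
wrist_force: [0.2, -0.8, 0.2]
width: 0.0939
```

step_arm(increments="0 0 2 0 0 0; 0 0 2 0 0 0; 0 0 1.5 0 0 0; 0 0 0.5 0 0 0; 0 0 0 0 0 0")

```text
time: 7.25
tool_pos: [0.4246, 0.1605, 0.0074]
ee_rot: [3.141, 0.002, -0.0]
wrist_force: [-0.4, 0.8, -0.8]
width: 0.0939
```

step_arm(increments="0 0 0 0 0 0; 0 0 0 0 0 0; 0 0 0 0 0 0; 0 0 0 0 0 0; 0 0 0 0 0 0", claw=1)

```text
time: 7.75
tool_pos: [0.4255, 0.1607, 0.0084]
ee_rot: [-3.142, -0.001, -0.0]
wrist_force: [0.5, -1.2, -0.8]
width: 0.0573
```

step_arm(increments="0 0 0 0 0 0; 0 0 0 0 0 0")

```text
time: 7.95
tool_pos: [0.4253, 0.1606, 0.0081]
ee_rot: [3.141, -0.0, -0.0]
wrist_force: [-0.8, 0.3, 0.3]
width: 0.0415
```

```bash
python3 - <<'E'
from h import *
o=get_obs(); im=snapshot("wrist")[:,:,::-1].copy(); cv2.imwrite("pics/w5.png",im)
print(o)
E
```

```text
{'time': 7.95, 'joint_positions': array([ 0.2364, -0.0339,  1.8223, -0.0001,  1.3531,  1.8075]), 'qvel': array([-0.0015,  0.0007,  0.0013,  0.0017,  0.    , -0.0014]), 'joint_torque': array([  0.0007, -26.453 , -27.8973,  -0.0024,  -0.0765,   0.0001]), 'tool_pos': array([0.4253, 0.1606, 0.0081]), 'ee_rot': array([ 3.1415, -0.0001, -0.0002]), 'wrist_force': array([-0.7656,  0.3079,  0.3159]), 'wrist_torque': array([0.0428, 0.0374, 0.0177]), 'width': 0.04153721034009266}
```

View pics/w5.png

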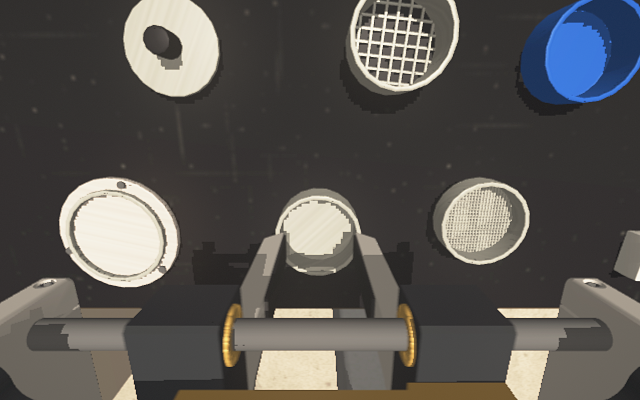

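```bash
python3 - <<'E'
from h import *
im=cv2.imread("pics/w5.png")
o=get_obs();C=cam("wrist",o);print(o["width"])
print("TCP px",proj(C,o["tool_pos"]), "rim ctr",proj(C,[.4245,.1607,.024]))
for s in(-1,1): print([proj(C,o["tool_pos"]+[dx,s*.0208,dz])[0].round(0) for dx in (-.008,.008) for dz in (0,.0188)])
c=cv2.resize(im[180:310,220:420],None,fx=4,fy=4,interpolation=cv2.INTER_CUBIC)
a=np.linspace(0,2*np.pi,60)
for z,col in((.024,(0,0,255)),(0,(0,255,0))):
    for q in (proj(C,np.c_[.4245+.03*np.cos(a),.1607+.03*np.sin(a),z+0*a])-[220,180])*4+2: cv2.circle(c,tuple(q.astype(int)),2,col,-1)
cv2.imwrite("pics/w5c.png",c)
E
```

```text
0.03773035441642741
TCP px [[317.931  226.3041]] rim ctr [[317.7999 235.1244]]
[array([346., 236.]), array([348., 246.]), array([346., 216.]), array([348., 225.])]
[array([290., 236.]), array([288., 246.]), array([290., 216.]), array([287., 225.])]
```

View pics/w5c.png

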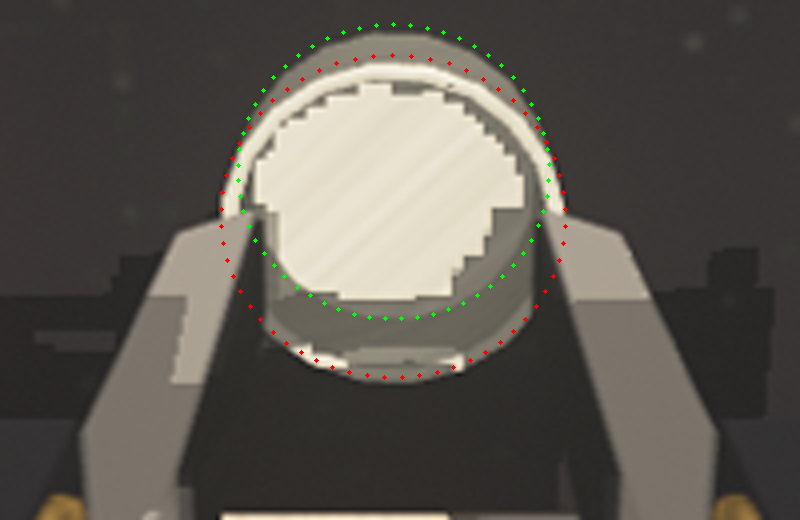

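The fingers pass above the pan: in the crop their tips cover the rim, spaced 72 px at 41 mm opening. That puts them roughly 35 mm short of the nominal TCP, and no force was felt. I'll open and feel downward slowly.

step_arm(increments="0 0 0 0 0 0; 0 0 0 0 0 0; 0 0 0 0 0 0; 0 0 0 0 0 0; 0 0 0 0 0 0", claw=-1)

```text
time: 8.5
tool_pos: [0.4253, 0.1607, 0.008]
ee_rot: [3.141, 0.0, -0.0]
wrist_force: [0.9, -0.0, -0.4]
width: 0.0741
```

step_arm(increments="0 0 0 0 0 0; 0 0 0 0 0 0; 0 0 0 0 0 0; 0 0 0.3 0 0 0; 0 0 0.2 0 0 0")

```text
time: 9.0
tool_pos: [0.4252, 0.1606, 0.0028]
ee_rot: [3.141, 0.0, -0.0]
wrist_force: [0.0, 1.1, 0.4]
width: 0.0938
```

step_arm(increments="0 0 0.2 0 0 0; 0 0 0.1 0 0 0; 0 0 0 0 0 0")

```text
time: 9.3
tool_pos: [0.425, 0.1606, -0.0003]
ee_rot: [3.141, 0.001, -0.0]
wrist_force: [0.9, -0.0, -1.1]
width: 0.0938
```

step_arm(increments="0 0 0.2 0 0 0; 0 0 0.2 0 0 0; 0 0 0 0 0 0")

```text
time: 9.6
tool_pos: [0.425, 0.1606, -0.0043]
ee_rot: [3.141, 0.001, -0.0]
wrist_force: [0.2, -0.6, -1.6]
width: 0.094
```

```bash
python3 - <<'E'
from h import *
o=get_obs(); im=snapshot("wrist")[:,:,::-1].copy(); cv2.imwrite("pics/w6.png",im)
print(o["tool_pos"],o["wrist_force"],o["width"])
C=cam("wrist",o)
print(proj(C,[.4245,.1607,.024]))
c=cv2.resize(im[170:310,220:420],None,fx=4,fy=4,interpolation=cv2.INTER_CUBIC)
cv2.imwrite("pics/w6c.png",c)
E
```

```text
[ 0.425   0.1606 -0.0043] [ 0.2382 -0.6246 -1.566 ] 0.09402044894637138
[[317.6359 241.6748]]
```

View pics/w6c.png

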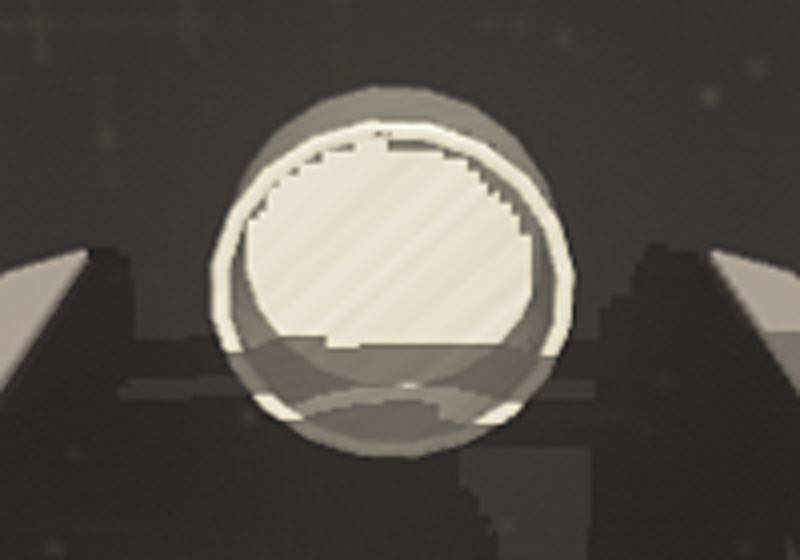

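step_arm(increments="0 0 0.4 0 0 0; 0 0 0.4 0 0 0; 0 0 0.3 0 0 0; 0 0 0 0 0 0")

```text
time: 10.05
tool_pos: [0.4246, 0.1605, -0.0157]
ee_rot: [3.141, 0.001, -0.0]
wrist_force: [-1.0, 0.3, 0.7]
width: 0.094
```

step_arm(increments="0 0 0.3 0 0 0; 0 0 0.2 0 0 0; 0 0 0 0 0 0")

```text
time: 10.35
tool_pos: [0.425, 0.1606, -0.0203]
ee_rot: [3.141, 0.001, -0.0]
wrist_force: [0.2, 0.5, -0.1]
width: 0.0944
```

step_arm(increments="0 0 0.2 0 0 0; 0 0 0.1 0 0 0; 0 0 0 0 0 0")

```text
time: 10.65
tool_pos: [0.4251, 0.1606, -0.0231]
ee_rot: [3.141, 0.0, -0.0]
wrist_force: [0.4, -0.6, -0.6]
width: 0.0943
```

step_arm(increments="0 0 0.2 0 0 0; 0 0 0.1 0 0 0; 0 0 0 0 0 0")

```text
time: 10.95
tool_pos: [0.4251, 0.1606, -0.0262]
ee_rot: [3.141, 0.0, -0.0]
wrist_force: [-0.1, 0.1, 0.6]
width: 0.094
```

Still no contact at TCP z = −0.026, so the tips are at least 26 mm short of it. Next I close here.

step_arm(increments="0 0 0.2 0 0 0; 0 0 0 0 0 0; 0 0 0 0 0 0; 0 0 0 0 0 0; 0 0 0 0 0 0", claw=1)

```text
time: 11.45
tool_pos: [0.4253, 0.1607, -0.0279]
ee_rot: [-3.142, -0.0, -0.0]
wrist_force: [0.8, -0.5, -0.0]
width: 0.0599
```

step_arm(increments="0 0 0 0 0 0; 0 0 0 0 0 0; 0 0 0 0 0 0")

```text
time: 11.75
tool_pos: [0.4253, 0.1607, -0.0279]
ee_rot: [-3.142, -0.0, -0.0]
wrist_force: [0.4, 0.4, 0.1]
width: 0.06
```

step_arm(increments="0 0 -1 0 0 0; 0 0 -2 0 0 0; 0 0 -2 0 0 0; 0 0 0 0 0 0; 0 0 0 0 0 0")

```text
time: 12.25
tool_pos: [0.4255, 0.1607, 0.0224]
ee_rot: [-3.142, -0.001, -0.0]
wrist_force: [0.1, -0.7, -1.2]
width: 0.0597
```

```bash
cat >> h.py <<'E'
def shot(name):
    o=get_obs(); im=snapshot("wrist")[:,:,::-1].copy(); cv2.imwrite(f"pics/{name}.png",im)
    print(name,"t",o["time"],"tcp",o["tool_pos"],"rpy",o["ee_rot"],"F",o["wrist_force"],"w",o["width"])
    return o,im,cam("wrist",o)
E
python3 - <<'E'
from h import *
o,im,C=shot("w7")
t=o["tool_pos"]
for n,p,r0 in [("stand",(.419,.3105,.008),.044),("pan",(t[0],t[1],t[2]+.052),.03),("fine",(.4334,.0461,.025),.03)]:
  uv=proj(C,p)[0]; print(n,uv)
  for th in (130,):
    try: print(*fit(im,C,uv,p[2],th,r0=r0,w=60))
    except Exception as e: print(e)
c=cv2.resize(im[150:350,100:500],None,fx=2,fy=2); a=np.linspace(0,2*np.pi,60)
for q in (proj(C,np.c_[t[0]+.03*np.cos(a),t[1]+.03*np.sin(a),t[2]+.052+0*a])-[100,150])*2: cv2.circle(c,tuple(q.astype(int)),1,(0,0,255),-1)
cv2.imwrite("pics/w7c.png",c)
E
```

```text
w7 t 12.25 tcp [0.4255 0.1607 0.0224] rpy [-3.1415 -0.001  -0.0002] F [ 0.0905 -0.6528 -1.2422] w 0.059663349740451205
stand [129.8973 227.9812]
[0.4186 0.31  ] 0.04417856360152796 [0.4186 0.3101] 0.0004227973224820676
pan [317.6214 256.5689]
[0.4362 0.1612] 0.023936125235855782 [0.429 0.16 ] 0.009584751324235072
fine [474.6009 217.3331]
[0.4337 0.0465] 0.03049851753094404 [0.433  0.0462] 0.001315451865363186
```

View pics/w7c.png

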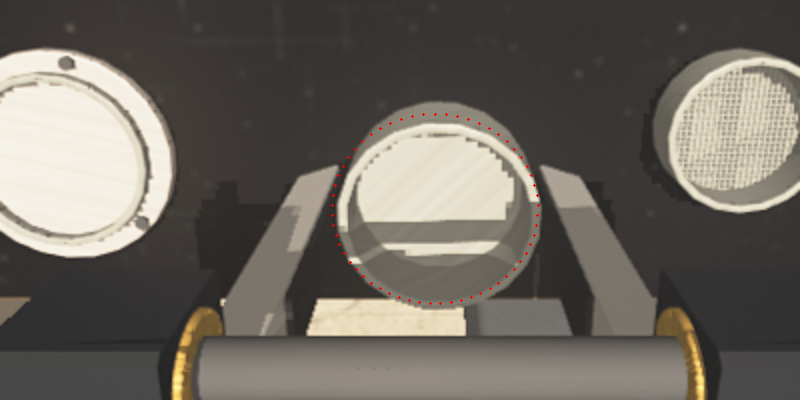

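step_arm(increments="-0.52 -3.74 0 0 0 0; 0 -3.74 0 0 0 0; 0 -3.74 0 0 0 0; 0 -3.75 0 0 0 0; 0 0 0 0 0 0")

```text
time: 12.8
tool_pos: [0.4188, 0.3136, 0.0204]
ee_rot: [-3.141, 0.002, 0.004]
wrist_force: [0.8, 0.2, -1.0]
width: 0.0596
```

step_arm(increments="0 0 0.5 0 0 0; 0 0 1 0 0 0; 0 0 0.5 0 0 0; 0 0 0 0 0 0; 0 0 0 0 0 0")

```text
time: 13.3
tool_pos: [0.42, 0.3095, 0.0017]
ee_rot: [3.141, 0.001, -0.001]
wrist_force: [-0.3, -0.0, -1.1]
width: 0.0597
```

```bash
python3 - <<'E'
from h import *
o,im,C=shot("w8")
t=o["tool_pos"]
c=cv2.resize(im[150:330,200:440],None,fx=3.3,fy=3.3,interpolation=cv2.INTER_CUBIC); a=np.linspace(0,2*np.pi,90)
for x,y,z,r,col in[(t[0]-.002,t[1],t[2]+.051,.03,(0,0,255)),(t[0]-.002,t[1],t[2]+.028,.03,(255,0,255)),(.4188,.3103,.008,.044,(0,255,0)),(.4188,.3103,.013,.0325,(255,255,0))]:
  for q in (proj(C,np.c_[x+r*np.cos(a),y+r*np.sin(a),z+0*a])-[200,150])*3.3+1.6: cv2.circle(c,tuple(q.astype(int)),1,col,-1)
cv2.imwrite("pics/w8c.png",c)
E
```

```text
w8 t 13.3 tcp [0.42   0.3095 0.0017] rpy [ 3.1411  0.0006 -0.0014] F [-0.3133 -0.0088 -1.1   ] w 0.05971129240282432
```

View pics/w8c.png

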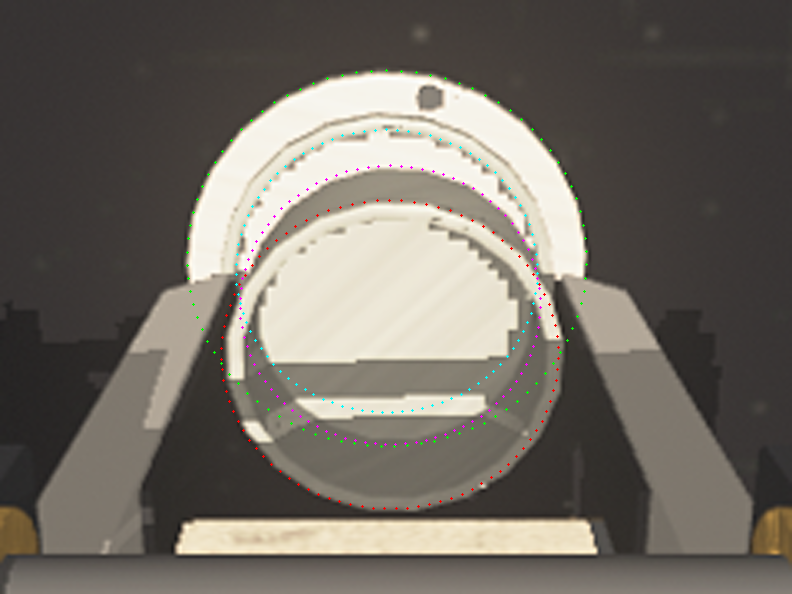

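step_arm(increments="0 0 0 0 0 0; 0 0 0 0 0 0")

```text
time: 13.55
tool_pos: [0.4205, 0.3104, 0.0025]
ee_rot: [-3.141, -0.001, -0.0]
wrist_force: [0.1, -0.8, -1.4]
width: 0.0595
```

```bash
python3 - <<'E'
from h import *
o,im,C=shot("w9")
t=o["tool_pos"]
for thr in (130,150): print(*fit(im,C,(318,225),.008,thr,r0=.044,w=75))
E
```

```text
w9 t 13.55 tcp [0.4205 0.3104 0.0025] rpy [-3.1412 -0.0009 -0.0004] F [ 0.1047 -0.7895 -1.4376] w 0.059492423060178275
[0.4158 0.3137] 0.04713852277700087 [0.4188 0.3109] 0.009214801276950584
[0.4092 0.3113] 0.029176680291641627 [0.388  0.3081] 0.016358449766328494
```

step_arm(increments="0.06 0 0.4 0 0 0; 0 0 0.5 0 0 0; 0 0 0.5 0 0 0; 0 0 0.2 0 0 0; 0 0 0 0 0 0")

```text
time: 14.1
tool_pos: [0.4202, 0.3101, -0.0148]
ee_rot: [3.141, 0.001, -0.0]
wrist_force: [-0.2, 0.2, -0.1]
width: 0.0594
```

step_arm(increments="0 0 0.2 0 0 0; 0 0 0.2 0 0 0; 0 0 0 0 0 0")

```text
time: 14.4
tool_pos: [0.4206, 0.3103, -0.0182]
ee_rot: [3.141, 0.0, -0.0]
wrist_force: [-0.0, -0.3, -1.2]
width: 0.0596
```

step_arm(increments="0 0 0.1 0 0 0; 0 0 0 0 0 0")

```text
time: 14.6
tool_pos: [0.4207, 0.3103, -0.019]
ee_rot: [3.141, 0.0, -0.0]
wrist_force: [-0.2, -0.5, -1.1]
width: 0.0598
```

step_arm(increments="0 0 0.1 0 0 0; 0 0 0 0 0 0")

```text
time: 14.8
tool_pos: [0.4208, 0.3104, -0.0199]
ee_rot: [-3.142, -0.0, -0.0]
wrist_force: [-0.6, 0.6, -1.3]
width: 0.06
```

step_arm(increments="0 0 0.05 0 0 0; 0 0 0 0 0 0")

```text
time: 15.0
tool_pos: [0.4209, 0.3104, -0.0199]
ee_rot: [-3.142, -0.0, -0.0]
wrist_force: [-1.2, -1.4, 2.5]
width: 0.0595
```

Contact is felt at the expected height (TCP −0.020 m, i.e. 8 mm above where it was grasped), so I'm letting go.

step_arm(increments="0 0 0 0 0 0; 0 0 0 0 0 0; 0 0 0 0 0 0; 0 0 0 0 0 0; 0 0 0 0 0 0", claw=-1)

```text
time: 15.5
tool_pos: [0.4207, 0.3103, -0.0206]
ee_rot: [3.141, 0.0, -0.0]
wrist_force: [-0.0, -0.4, -1.2]
width: 0.0935
```

step_arm(increments="0 0 -2 0 0 0; 0 0 -4 0 0 0; 0 0 -4 0 0 0; 0 0 -3 0 0 0; 0 0 0 0 0 0")

```text
time: 16.0
tool_pos: [0.4239, 0.3123, 0.1154]
ee_rot: [-3.136, -0.01, -0.0]
wrist_force: [0.6, 0.4, 0.2]
width: 0.0941
```

step_arm(increments="0.6 3 0 0 0 0; 0 0 0 0 0 0; 0 0 0 0 0 0")

```text
time: 16.3
tool_pos: [0.4261, 0.28, 0.1082]
ee_rot: [3.141, 0.002, -0.001]
wrist_force: [0.1, 0.4, -0.2]
width: 0.0941
```

```bash
python3 - <<'E'
from h import *
o,im,C=shot("w10")
for n,p,r0,w in [("stand",(.419,.3105,.008),.044,55),("pan",(.419,.3105,.032),.03,42),("fine",(.4334,.0461,.025),.03,45)]:
  uv=proj(C,p)[0]; print(n,uv,*fit(im,C,uv,p[2],130,r0=r0,w=w))
u,v=proj(C,(.419,.3105,.008))[0].astype(int)
c=cv2.resize(im[v-60:v+60,u-80:u+80],None,fx=4,fy=4,interpolation=cv2.INTER_CUBIC); a=np.linspace(0,2*np.pi,90)
for x,y,z,r,col in[(.4188,.3104,.032,.03,(0,0,255)),(.4188,.3104,.013,.036,(255,100,0)),(.4188,.3104,.008,.044,(0,255,0))]:
  for q in (proj(C,np.c_[x+r*np.cos(a),y+r*np.sin(a),z+0*a])-[u-80,v-60])*4+2: cv2.circle(c,tuple(q.astype(int)),1,col,-1)
cv2.imwrite("pics/w10c.png",c)
E
```

```text
w10 t 16.3 tcp [0.4261 0.28   0.1082] rpy [ 3.1412  0.002  -0.0014] F [ 0.0513  0.3606 -0.2271] w 0.09411284661050641
stand [289.5857 200.4297] [0.4187 0.3104] 0.04406157946725714 [0.4187 0.3104] 0.00016182693498746574
pan [287.3669 206.7634] [0.4244 0.3084] 0.04012278345266808 [0.4266 0.308 ] 0.010256315085948238
fine [551.9371 190.585 ] [0.4336 0.046 ] 0.030341316591641763 [0.4332 0.0458] 0.0009555204792686211
```

View pics/w10c.png

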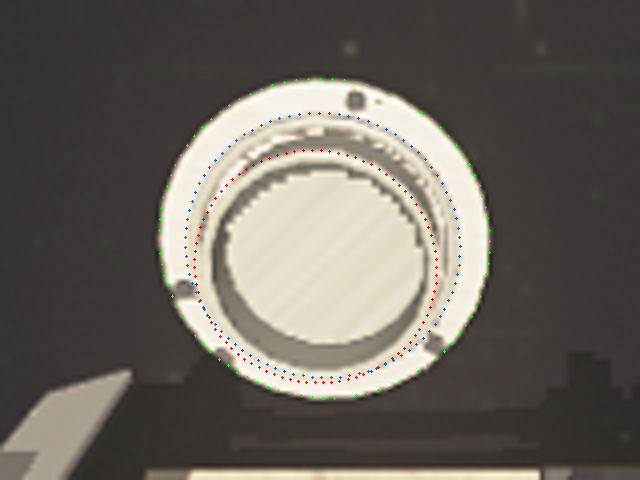

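step_arm(increments="0.7 4.6 0 0 0 0; 0 4.7 0 0 0 0; 0 4.7 0 0 0 0; 0 4.7 0 0 0 0; 0 4.7 0 0 0 0")

```text
time: 16.85
tool_pos: [0.4332, 0.0455, 0.109]
ee_rot: [-3.141, 0.0, 0.001]
wrist_force: [0.8, -0.8, 0.0]
width: 0.0944
```

step_arm(increments="0 0 2 0 0 0; 0 0 0 0 0 0; 0 0 0 0 0 0; 0 0 0 0 0 0")

```text
time: 17.25
tool_pos: [0.434, 0.0475, 0.09]
ee_rot: [-3.141, -0.001, 0.002]
wrist_force: [-0.2, -0.3, -0.5]
width: 0.0944
```

```bash
python3 - <<'E'
from h import *
o,im,C=shot("w11")
for n,p,r0,w in [("fine",(.4334,.0461,.025),.03,60)]:
  uv=proj(C,p)[0]
  for t in (120,140,160,180): print(n,t,uv,*fit(im,C,uv,p[2],t,r0=r0,w=w))
E
```

```text
w11 t 17.25 tcp [0.434  0.0475 0.09  ] rpy [-3.1414 -0.0005  0.002 ] F [-0.2489 -0.2897 -0.4747] w 0.09439369041523386
fine 120 [319.6443 203.614 ] [0.4337 0.0462] 0.030424743386702868 [0.4334 0.0462] 0.0006567133946695746
fine 140 [319.6443 203.614 ] [0.4333 0.0462] 0.030049347140148994 [0.4333 0.0462] 0.0002585864902851584
fine 160 [319.6443 203.614 ] [0.4332 0.0462] 0.02979213647998054 [0.4332 0.0461] 0.0002706229225731486
fine 180 [319.6443 203.614 ] [0.4331 0.0462] 0.029576136717853238 [0.4331 0.0462] 0.0004492659887862572
```

step_arm(increments="0 0.08 2 0 0 0; 0 0 2.5 0 0 0; 0 0 2.5 0 0 0; 0 0 2 0 0 0; 0 0 0 0 0 0")

```text
time: 17.8
tool_pos: [0.4312, 0.0466, -0.0028]
ee_rot: [-3.141, 0.006, 0.002]
wrist_force: [-0.0, 0.2, -0.6]
width: 0.0938
```

step_arm(increments="0 0 0 0 0 0; 0 0 0 0 0 0")

```text
time: 18.0
tool_pos: [0.4352, 0.0459, 0.0013]
ee_rot: [3.141, -0.003, 0.001]
wrist_force: [0.2, -0.4, -0.5]
width: 0.0943
```

step_arm(increments="0 0 0.5 0 0 0; 0 0 0.5 0 0 0; 0 0 0.5 0 0 0; 0 0 0 0 0 0; 0 0 0 0 0 0")

```text
time: 18.5
tool_pos: [0.4334, 0.0455, -0.0157]
ee_rot: [3.142, 0.001, -0.0]
wrist_force: [-0.4, 0.4, -0.1]
width: 0.0941
```

step_arm(increments="0 0 0 0 0 0; 0 0 0 0 0 0")

```text
time: 18.7
tool_pos: [0.4338, 0.0455, -0.0153]
ee_rot: [3.141, -0.0, -0.0]
wrist_force: [-0.0, -0.9, 0.2]
width: 0.0941
```

step_arm(increments="0 -0.06 0.3 0 0 0; 0 0 0.3 0 0 0; 0 0 0.1 0 0 0; 0 0 0 0 0 0; 0 0 0 0 0 0")

```text
time: 19.2
tool_pos: [0.4336, 0.0462, -0.0225]
ee_rot: [3.142, 0.0, -0.0]
wrist_force: [0.4, 0.0, -0.9]
width: 0.0941
```

step_arm(increments="0 0 0 0 0 0; 0 0 0 0 0 0; 0 0 0 0 0 0; 0 0 0 0 0 0; 0 0 0 0 0 0", claw=1)

```text
time: 19.7
tool_pos: [0.4337, 0.0462, -0.0224]
ee_rot: [-3.141, -0.0, -0.0]
wrist_force: [0.0, -0.8, 0.9]
width: 0.0582
```

step_arm(increments="0 0 0 0 0 0; 0 0 0 0 0 0; 0 0 0 0 0 0")

```text
time: 20.0
tool_pos: [0.4337, 0.0462, -0.0224]
ee_rot: [-3.142, -0.0, -0.0]
wrist_force: [1.1, -0.3, 0.4]
width: 0.0581
```

step_arm(increments="0 0 -0.5 0 0 0; 0 0 -1.5 0 0 0; 0 0 -2 0 0 0; 0 0 -1 0 0 0; 0 0 0 0 0 0")

```text
time: 20.5
tool_pos: [0.4352, 0.0461, 0.0294]
ee_rot: [3.141, -0.004, -0.0]
wrist_force: [0.4, 0.2, -1.1]
width: 0.0581
```

step_arm(increments="0 0 0 0 0 0; 0 0 0 0 0 0; 0 0 0 0 0 0")

```text
time: 20.8
tool_pos: [0.4328, 0.0461, 0.0265]
ee_rot: [3.142, 0.002, -0.0]
wrist_force: [-0.5, -0.1, -1.1]
width: 0.058
```

```bash
python3 - <<'E'
from h import *
o,im,C=shot("w12")
t=o["tool_pos"]; O=[220,150]
c=cv2.resize(im[150:330,220:420],None,fx=4,fy=3.3,interpolation=cv2.INTER_CUBIC); a=np.linspace(0,2*np.pi,90)
for x,y,z,r,col in[(t[0]-.0005,t[1],t[2]+.0225+.025,.03,(0,0,255)),(t[0]-.0005,t[1],t[2]+.0225+.007,.03,(255,0,255))]:
  for q in (proj(C,np.c_[x+r*np.cos(a),y+r*np.sin(a),z+0*a])-O)*[4,3.3]: cv2.circle(c,tuple(q.astype(int)),1,col,-1)
cv2.imwrite("pics/w12c.png",c)
E
```

```text
w12 t 20.8 tcp [0.4328 0.0461 0.0265] rpy [ 3.1415  0.0021 -0.0003] F [-0.4937 -0.1003 -1.0584] w 0.05798504382845103
```

View pics/w12c.png

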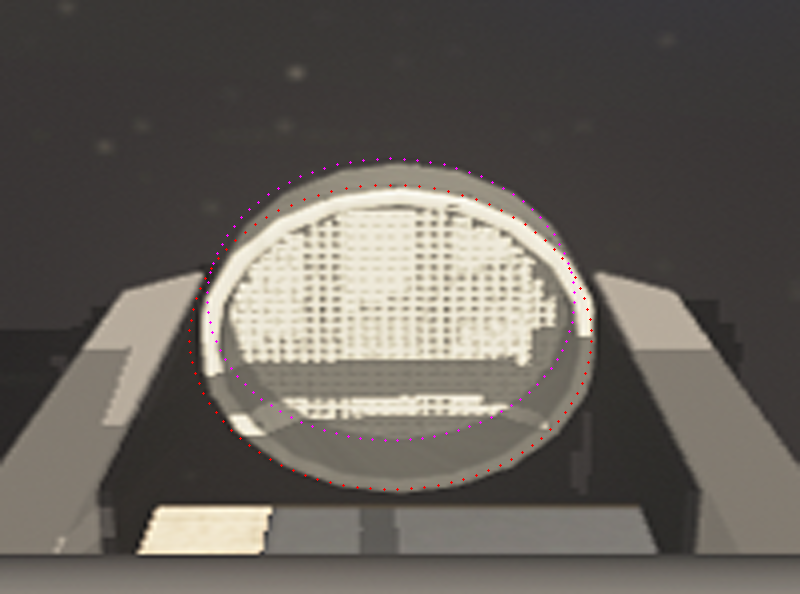

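step_arm(increments="-0.34 -4.5 0 0 0 0; -0.5 -4.5 0 0 0 0; -0.5 -4.5 0 0 0 0; 0 -4.5 0 0 0 0; 0 -4.5 0 0 0 0")

```text
time: 21.35
tool_pos: [0.4197, 0.2728, 0.0271]
ee_rot: [3.141, 0.0, -0.0]
wrist_force: [0.5, -0.4, -0.2]
width: 0.058
```

step_arm(increments="0 -2.5 0 0 0 0; 0 -1.4 0 0 0 0; 0 0 0 0 0 0; 0 0 0 0 0 0; 0 0 0 0 0 0")

```text
time: 21.85
tool_pos: [0.4204, 0.3087, 0.0274]
ee_rot: [3.141, 0.0, -0.002]
wrist_force: [-0.3, 0.2, -1.7]
width: 0.0581
```

step_arm(increments="0 -0.03 0.5 0 0 0; 0 0 0.5 0 0 0; 0 0 0.3 0 0 0; 0 0 0 0 0 0; 0 0 0 0 0 0")

```text
time: 22.35
tool_pos: [0.4202, 0.3103, 0.0144]
ee_rot: [3.141, 0.0, -0.0]
wrist_force: [-0.3, 1.0, -1.2]
width: 0.0581
```

```bash
python3 - <<'E'
from h import *
o,im,C=shot("w13")
E
```

```text
w13 t 22.35 tcp [0.4202 0.3103 0.0144] rpy [ 3.1413  0.0003 -0.0004] F [-0.3433  0.9851 -1.2381] w 0.058061849752762726
```

step_arm(increments="0 0 0.3 0 0 0; 0 0 0.3 0 0 0; 0 0 0.3 0 0 0; 0 0 0 0 0 0; 0 0 0 0 0 0")

```text
time: 22.9
tool_pos: [0.4202, 0.3104, 0.0053]
ee_rot: [3.141, 0.0, -0.0]
wrist_force: [0.6, -0.6, -1.1]
width: 0.0581
```

step_arm(increments="0 0 0.1 0 0 0; 0 0 0.1 0 0 0; 0 0 0 0 0 0")

```text
time: 23.2
tool_pos: [0.4202, 0.3104, 0.0034]
ee_rot: [3.141, 0.0, -0.0]
wrist_force: [-0.3, 0.1, -0.3]
width: 0.0581
```

step_arm(increments="0 0 0.05 0 0 0; 0 0 0.05 0 0 0; 0 0 0 0 0 0")

```text
time: 23.5
tool_pos: [0.4204, 0.3105, 0.0026]
ee_rot: [3.142, -0.0, -0.0]
wrist_force: [0.5, -0.6, -1.3]
width: 0.0582
```

step_arm(increments="0 0 0.05 0 0 0; 0 0 0.03 0 0 0; 0 0 0 0 0 0")

```text
time: 23.8
tool_pos: [0.4204, 0.3105, 0.0026]
ee_rot: [-3.142, -0.0, -0.0]
wrist_force: [-2.1, -1.8, 5.5]
width: 0.0581
```

step_arm(increments="0 0 0.04 0 0 0; 0 0 0 0 0 0")

```text
time: 24.0
tool_pos: [0.4204, 0.3105, 0.0026]
ee_rot: [-3.142, -0.001, -0.0]
wrist_force: [-3.1, -2.0, 7.5]
width: 0.0582
```

Contact at TCP 0.0026, with 0.0025 expected. Releasing, then going up and over to the coarse sieve.

step_arm(increments="0 0 0 0 0 0; 0 0 0 0 0 0; 0 0 0 0 0 0; 0 0 0 0 0 0; 0 0 0 0 0 0", claw=-1)

```text
time: 24.5
tool_pos: [0.4202, 0.3104, 0.0011]
ee_rot: [3.141, 0.0, -0.0]
wrist_force: [0.7, -0.1, -0.2]
width: 0.0928
```

step_arm(increments="0 0 -1.5 0 0 0; 0 0 -3 0 0 0; 0 0 -3 0 0 0; 0 0 -2.5 0 0 0; 0 0 -1 0 0 0")

```text
time: 25.0
tool_pos: [0.4218, 0.3114, 0.1145]
ee_rot: [-3.139, -0.005, -0.0]
wrist_force: [-0.2, 0.4, 0.1]
width: 0.094
```

step_arm(increments="0.2 2 0 0 0 0; 0 0 0 0 0 0; 0 0 0 0 0 0; 0 0 0 0 0 0")

```text
time: 25.4
tool_pos: [0.4217, 0.2906, 0.1103]
ee_rot: [3.141, 0.002, -0.0]
wrist_force: [0.1, -0.5, 0.3]
width: 0.0942
```

```bash
python3 - <<'E'
from h import *
o,im,C=shot("w14")
# fine rim outer edge against bright stand: fit inner bore edge instead by tight dark/bright; test rim brightness profile
for n,p,r0,w in [("stand",(.4188,.3104,.008),.044,60),("lid",(.5465,.2529,.011),.03,40)]:
  uv=proj(C,p)[0]; print(n,uv,*fit(im,C,uv,p[2],130,r0=r0,w=w))
g=cv2.GaussianBlur(cv2.cvtColor(im,cv2.COLOR_BGR2GRAY),(3,3),0).astype(float)
from scipy.ndimage import map_coordinates as mc
a=np.linspace(0,2*np.pi,120)
def score(x,y,z,r):
    f=lambda r:mc(g,proj(C,np.c_[x+r*np.cos(a),y+r*np.sin(a),z+0*a])[:,::-1].T,order=1)
    return np.mean(f(r))-np.mean(f(r-.0035))   # bright rim vs darker just inside
best=[]
for z in np.arange(.040,.060,.001):
  s=[(score(x,y,z,.0283),x,y) for x in np.arange(.414,.4245,.0005) for y in np.arange(.305,.316,.0005)]
  best.append((*max(s),z))
for b in sorted(best)[::-1][:6]: print(np.array(b))
E
```

```text
w14 t 25.4 tcp [0.4217 0.2906 0.1103] rpy [ 3.1411  0.0017 -0.0002] F [ 0.0635 -0.4651  0.2948] w 0.09415461730678464
stand [299.7121 196.157 ] [0.4183 0.3104] 0.04429722249864554 [0.4185 0.3104] 0.0005705802232445745
lid [357.9071  66.2988] [0.5469 0.2529] 0.029894290583933576 [0.5469 0.2529] 0.00015431433107984677
[76.4     0.421   0.3095  0.053 ]
[76.0643  0.4215  0.309   0.055 ]
[75.9516  0.421   0.309   0.054 ]
[75.5795  0.4205  0.3095  0.052 ]
[74.6973  0.4215  0.309   0.056 ]
[74.6478  0.4205  0.3095  0.051 ]
```

step_arm(increments="2.5 3.5 0 0 0 0; 2.5 3.5 0 0 0 0; 2.5 3.5 0 0 0 0; 2.5 3.5 0 0 0 0; 2.5 3.5 0 0 0 0")

```text
time: 25.95
tool_pos: [0.5479, 0.1145, 0.1109]
ee_rot: [-3.141, 0.001, 0.0]
wrist_force: [-1.2, 0.4, 0.7]
width: 0.0938
```

step_arm(increments="0.1 0.2 0 0 0 0; 0 0 0 0 0 0; 0 0 0 0 0 0; 0 0 0 0 0 0")

```text
time: 26.35
tool_pos: [0.5476, 0.1148, 0.1113]
ee_rot: [-3.141, 0.0, 0.002]
wrist_force: [0.1, 0.3, 0.3]
width: 0.0941
```

```bash
python3 - <<'E'
from h import *
o,im,C=shot("w15")
p=(.5477,.1131,.037); uv=proj(C,p)[0]
for t in (110,130,150): print(t,uv,*fit(im,C,uv,p[2],t,r0=.03,w=60))
E
```

```text
w15 t 26.35 tcp [0.5476 0.1148 0.1113] rpy [-3.1413  0.0003  0.0018] F [0.0713 0.3004 0.2724] w 0.09413519553321709
110 [319.985  200.2836] [0.55   0.1138] 0.02206486997454287 [0.5407 0.1152] 0.009558491591772033
130 [319.985  200.2836] [0.558  0.1141] 0.015512084302178363 [0.5366 0.1155] 0.008243606018476317
150 [319.985  200.2836] [0.5441 0.1082] 0.006392161182220972 [0.5165 0.1005] 0.0034858730194273916
```

```bash
cat >> h.py <<'E'
def fitall(im,C,p,thr,r0=.03,R_=.04):
    """hull of all bright pixels within R_ of p -> circle at height p[2]"""
    g=cv2.cvtColor(im,cv2.COLOR_BGR2GRAY); a=np.linspace(0,2*np.pi,60)
    ring=proj(C,np.c_[p[0]+R_*np.cos(a),p[1]+R_*np.sin(a),p[2]+0*a]); f=4
    m=np.zeros((400*f,640*f),np.uint8); cv2.fillPoly(m,[((ring+.5)*f).astype(int)],1)
    m&=(cv2.resize(g,None,fx=f,fy=f)>thr).astype(np.uint8)
    h=cv2.convexHull(cv2.findNonZero(m))[:,0]; mm=0*m; cv2.fillPoly(mm,[h],1)
    cn=max(cv2.findContours(mm,0,1)[0],key=len)[:,0]; P=ray2plane(C,(cn+.5)/f-.5,p[2])
    return (*circ(P),)
E
python3 - <<'E'
from h import *
im=cv2.imread("pics/w15.png")
o=dict(tool_pos=np.array([.5476,.1148,.1113]),ee_rot=np.array([-3.1413,.0003,.0018]));C=cam("wrist",o)
for t in (120,140,160,180): print(t,*fitall(im,C,(.5477,.1131,.037),t))
print(get_obs()["tool_pos"])
E
```

```text
120 [0.5481 0.1132] 0.029757753529298277
140 [0.5481 0.1132] 0.029448739596581522
160 [0.5481 0.1132] 0.02907125258691838
180 [0.5488 0.1119] 0.02506871311547144
[0.5476 0.1148 0.1114]
```

step_arm(increments="0.14 0.1 2 0 0 0; 0 0 2.5 0 0 0; 0 0 2.5 0 0 0; 0 0 2 0 0 0; 0 0 1 0 0 0")

```text
time: 26.9
tool_pos: [0.5477, 0.1133, 0.0093]
ee_rot: [3.141, 0.003, 0.001]
wrist_force: [-0.9, -0.2, -0.3]
width: 0.0941
```

step_arm(increments="0 0 0 0 0 0; 0 0 0 0 0 0; 0 0 0 0 0 0; 0 0 0 0 0 0; 0 0 0 0 0 0")

```text
time: 27.4
tool_pos: [0.5504, 0.1125, 0.0124]
ee_rot: [-3.142, -0.002, -0.0]
wrist_force: [0.4, 0.3, -0.8]
width: 0.0941
```

step_arm(increments="0 -0.1 1 0 0 0; 0 0 1 0 0 0; 0 0 0.5 0 0 0; 0 0 0.3 0 0 0; 0 0 0 0 0 0")

```text
time: 27.9
tool_pos: [0.5489, 0.1133, -0.0177]
ee_rot: [3.141, 0.002, -0.0]
wrist_force: [-0.1, 0.1, -0.4]
width: 0.094
```

step_arm(increments="0 0 0 0 0 0; 0 0 0 0 0 0; 0 0 0 0 0 0")

```text
time: 28.2
tool_pos: [0.55, 0.1135, -0.0162]
ee_rot: [3.142, -0.001, -0.0]
wrist_force: [0.0, -0.2, -0.2]
width: 0.094
```

step_arm(increments="-0.08 0 0.1 0 0 0; 0 0 0 0 0 0; 0 0 0 0 0 0; 0 0 0 0 0 0")

```text
time: 28.6
tool_pos: [0.5489, 0.1134, -0.0176]
ee_rot: [3.141, -0.0, -0.0]
wrist_force: [-0.1, 0.0, -0.0]
width: 0.0938
```

step_arm(increments="0 0 0 0 0 0; 0 0 0 0 0 0; 0 0 0 0 0 0; 0 0 0 0 0 0; 0 0 0 0 0 0", claw=1)

```text
time: 29.1
tool_pos: [0.5488, 0.1135, -0.0176]
ee_rot: [-3.141, 0.0, -0.0]
wrist_force: [-0.0, 0.4, -0.9]
width: 0.0592
```

step_arm(increments="0 0 0 0 0 0; 0 0 0 0 0 0; 0 0 0 0 0 0")

```text
time: 29.4
tool_pos: [0.5489, 0.1135, -0.0176]
ee_rot: [-3.142, -0.0, -0.0]
wrist_force: [0.2, 0.6, 1.0]
width: 0.0592
```

step_arm(increments="0 0 -0.5 0 0 0; 0 0 -1.5 0 0 0; 0 0 -2.5 0 0 0; 0 0 -2.5 0 0 0; 0 0 -1 0 0 0")

```text
time: 29.9
tool_pos: [0.5512, 0.1136, 0.0667]
ee_rot: [-3.141, -0.007, -0.0]
wrist_force: [0.8, -1.0, -0.8]
width: 0.0592
```

step_arm(increments="-2 -3 0 0 0 0; -2.5 -4 0 0 0 0; -2.5 -4 0 0 0 0; -2.5 -4 0 0 0 0; -2 -3 0 0 0 0")

```text
time: 30.4
tool_pos: [0.4322, 0.2953, 0.0626]
ee_rot: [-3.141, 0.0, 0.001]
wrist_force: [0.7, 0.2, -1.2]
width: 0.0586
```

step_arm(increments="-0.93 -1.2 0 0 0 0; -0.4 -0.5 0 0 0 0; 0 0 0 0 0 0; 0 0 0 0 0 0; 0 0 0 0 0 0")

```text
time: 30.9
tool_pos: [0.4215, 0.3093, 0.0623]
ee_rot: [3.141, -0.0, -0.002]
wrist_force: [0.5, -0.6, -1.3]
width: 0.0593
```

step_arm(increments="0 0 0 0 0 0; 0 0 0 0 0 0")

```text
time: 31.1
tool_pos: [0.4211, 0.3098, 0.0623]
ee_rot: [3.141, 0.0, -0.002]
wrist_force: [0.3, -0.1, -0.7]
width: 0.0589
```

step_arm(increments="-0.04 -0.05 0.5 0 0 0; 0 0 1 0 0 0; 0 0 0.7 0 0 0; 0 0 0.3 0 0 0; 0 0 0 0 0 0")

```text
time: 31.6
tool_pos: [0.4195, 0.3106, 0.0362]
ee_rot: [3.14, 0.002, -0.0]
wrist_force: [0.0, 0.1, -1.4]
width: 0.0589
```

step_arm(increments="0 0 0 0 0 0; 0 0 0 0 0 0; 0 0 0 0 0 0")

```text
time: 31.9
tool_pos: [0.4205, 0.3112, 0.0378]
ee_rot: [-3.141, -0.001, -0.0]
wrist_force: [0.1, 0.2, -1.1]
width: 0.0593
```

```bash
python3 - <<'E'
from h import *
o,im,C=shot("w16")
E
```

```text
w16 t 31.9 tcp [0.4205 0.3112 0.0378] rpy [-3.1412 -0.0008 -0.0002] F [ 0.1405  0.2031 -1.1374] w 0.05926951224597064
```

step_arm(increments="0 0.06 0.3 0 0 0; 0 0 0.3 0 0 0; 0 0 0.3 0 0 0; 0 0 0 0 0 0; 0 0 0 0 0 0")

```text
time: 32.45
tool_pos: [0.4201, 0.3103, 0.0281]
ee_rot: [3.141, 0.0, -0.0]
wrist_force: [0.1, 0.4, -1.5]
width: 0.059
```

step_arm(increments="0 0 0.1 0 0 0; 0 0 0.05 0 0 0; 0 0 0 0 0 0")

```text
time: 32.75
tool_pos: [0.4202, 0.3104, 0.0268]
ee_rot: [3.142, -0.0, -0.0]
wrist_force: [-0.5, 0.2, -0.3]
width: 0.0592
```

step_arm(increments="0 0 0.06 0 0 0; 0 0 0.05 0 0 0; 0 0 0 0 0 0")

```text
time: 33.05
tool_pos: [0.4201, 0.3103, 0.0257]
ee_rot: [3.141, 0.0, -0.0]
wrist_force: [0.0, -0.4, -1.5]
width: 0.0589
```

step_arm(increments="0 0 0.05 0 0 0; 0 0 0.03 0 0 0; 0 0 0 0 0 0")

```text
time: 33.35
tool_pos: [0.4203, 0.3104, 0.0253]
ee_rot: [3.142, -0.0, -0.0]
wrist_force: [-0.5, 0.1, 1.4]
width: 0.059
```

step_arm(increments="0 0 0.04 0 0 0; 0 0 0 0 0 0")

```text
time: 33.55
tool_pos: [0.4203, 0.3104, 0.0253]
ee_rot: [-3.142, -0.0, -0.0]
wrist_force: [-2.0, -1.4, 4.8]
width: 0.0591
```

Contact at 0.0253, with 0.0254 expected. Releasing and moving to the lid.

step_arm(increments="0 0 0 0 0 0; 0 0 0 0 0 0; 0 0 0 0 0 0; 0 0 0 0 0 0; 0 0 0 0 0 0", claw=-1)

```text
time: 34.05
tool_pos: [0.4202, 0.3103, 0.0243]
ee_rot: [3.141, 0.0, -0.0]
wrist_force: [-0.3, -0.0, 0.1]
width: 0.0934
```

step_arm(increments="0 0 -1.5 0 0 0; 0 0 -2.5 0 0 0; 0 0 -2.5 0 0 0; 0 0 -2 0 0 0; 0 0 -0.5 0 0 0")

```text
time: 34.55
tool_pos: [0.4218, 0.3113, 0.1175]
ee_rot: [-3.139, -0.005, -0.0]
wrist_force: [1.4, 0.2, 0.5]
width: 0.0938
```

step_arm(increments="2.5 1.15 0 0 0 0; 2.5 1.15 0 0 0 0; 2.5 1.15 0 0 0 0; 2.5 1.15 0 0 0 0; 2.7 1.15 0 0 0 0")

```text
time: 35.05
tool_pos: [0.5474, 0.2522, 0.1131]
ee_rot: [3.141, 0.002, -0.0]
wrist_force: [0.4, 0.3, 0.5]
width: 0.0941
```

step_arm(increments="0 0 0 0 0 0; 0 0 0 0 0 0; 0 0 0 0 0 0; 0 0 0 0 0 0; 0 0 0 0 0 0")

```text
time: 35.55
tool_pos: [0.5465, 0.2534, 0.1147]
ee_rot: [-3.142, -0.0, 0.001]
wrist_force: [-0.2, -0.0, -0.6]
width: 0.094
```

```bash
python3 - <<'E'
from h import *
o,im,C=shot("w17")
for t in (120,140,160): print("lid",t,*fitall(im,C,(.5467,.2529,.011),t))
g=cv2.cvtColor(im,cv2.COLOR_BGR2GRAY); u,v=proj(C,(.5467,.2529,.030))[0].astype(int); print(u,v)
m=(g[v-22:v+22,u-22:u+22]<85).astype(np.uint8); k,L,st,ce=cv2.connectedComponentsWithStats(m); 
for i in range(1,k):
  if st[i,4]>40: print(st[i],ce[i]+[u-22,v-22])
print("coarse",*fitall(im,C,(.4195,.3098,.080),140,R_=.034))
E
```

```text
w17 t 35.55 tcp [0.5465 0.2534 0.1147] rpy [-3.1415 -0.0002  0.0009] F [-0.2301 -0.0488 -0.5733] w 0.0940187406198459
lid 120 [0.5468 0.2529] 0.029605199481577554
lid 140 [0.5467 0.2529] 0.02935291440659172
lid 160 [0.5468 0.253 ] 0.028979118959549
318 197
[ 15  12  15  18 215] [318.3674 195.9814]
[ 0 34 14 10 62] [299.9032 215.3226]
[32 37 12  7 41] [335.5366 216.1707]
coarse [0.4121 0.3105] 0.02728517380099316
```

step_arm(increments="0.1 0 2 0 0 0; 0 0 2.5 0 0 0; 0 0 2.5 0 0 0; 0 0 2 0 0 0; 0 0 1 0 0 0")

```text
time: 36.1
tool_pos: [0.5465, 0.2526, 0.0123]
ee_rot: [3.14, 0.003, 0.0]
wrist_force: [-0.6, -0.9, -0.6]
width: 0.0936
```

step_arm(increments="0 0 0.5 0 0 0; 0 0 0.5 0 0 0; 0 0 0 0 0 0; 0 0 0 0 0 0; 0 0 0 0 0 0")

```text
time: 36.6
tool_pos: [0.5489, 0.2531, 0.0056]
ee_rot: [-3.141, -0.002, -0.0]
wrist_force: [0.6, -0.6, 0.9]
width: 0.0937
```

step_arm(increments="0 0 0 0 0 0; 0 0 0 0 0 0; 0 0 0 0 0 0; 0 0 0 0 0 0; 0 0 0 0 0 0")

```text
time: 37.1
tool_pos: [0.5482, 0.2528, 0.0045]
ee_rot: [3.142, 0.0, -0.0]
wrist_force: [0.1, -0.5, 1.0]
width: 0.0941
```

step_arm(increments="-0.05 -0.04 0.6 0 0 0; 0 0 0.6 0 0 0; 0 0 0.5 0 0 0; 0 0 0.45 0 0 0; 0 0 0 0 0 0")

```text
time: 37.6
tool_pos: [0.5468, 0.2529, -0.0183]
ee_rot: [3.141, 0.002, -0.0]
wrist_force: [0.3, 0.8, 0.1]
width: 0.094
```

step_arm(increments="0 0 0 0 0 0; 0 0 0 0 0 0; 0 0 0 0 0 0")

```text
time: 37.9
tool_pos: [0.548, 0.2534, -0.0165]
ee_rot: [-3.141, -0.001, -0.0]
wrist_force: [-0.3, -0.8, 0.6]
width: 0.0936
```

step_arm(increments="0 0 0 0 0 0; 0 0 0 0 0 0; 0 0 0 0 0 0; 0 0 0 0 0 0; 0 0 0 0 0 0", claw=1)

```text
time: 38.4
tool_pos: [0.5477, 0.2532, -0.017]
ee_rot: [3.141, -0.0, -0.0]
wrist_force: [-0.3, 0.1, -0.3]
width: 0.0572
```

step_arm(increments="0 0 0 0 0 0; 0 0 0 0 0 0; 0 0 0 0 0 0; 0 0 0 0 0 0; 0 0 0 0 0 0")

```text
time: 38.9
tool_pos: [0.5477, 0.2532, -0.0169]
ee_rot: [3.142, 0.0, -0.0]
wrist_force: [0.9, 0.4, -0.4]
width: 0.0177
```

step_arm(increments="0 0 0 0 0 0; 0 0 0 0 0 0; 0 0 0 0 0 0")

```text
time: 39.2
tool_pos: [0.5477, 0.2533, -0.0169]
ee_rot: [-3.142, -0.0, -0.0]
wrist_force: [-0.2, 0.7, -0.2]
width: 0.015
```

step_arm(increments="0 0 -0.5 0 0 0; 0 0 -2 0 0 0; 0 0 -3 0 0 0; 0 0 -3 0 0 0; 0 0 -2.5 0 0 0")

```text
time: 39.7
tool_pos: [0.548, 0.2533, 0.0951]
ee_rot: [-3.141, -0.001, -0.0]
wrist_force: [0.4, 1.2, -0.1]
width: 0.0149
```

step_arm(increments="0 0 -0.5 0 0 0; -1.5 -0.7 0 0 0 0; -2 -1 0 0 0 0; -2.5 -1.2 0 0 0 0; -2.5 -1.2 0 0 0 0")

```text
time: 40.2
tool_pos: [0.4593, 0.2941, 0.0951]
ee_rot: [3.14, 0.005, -0.0]
wrist_force: [-1.1, 0.9, -1.3]
width: 0.0149
```

step_arm(increments="-2.5 -1 0 0 0 0; -1.24 -0.4 0 0 0 0; -0.5 -0.2 0 0 0 0; 0 0 0 0 0 0; 0 0 0 0 0 0")

```text
time: 40.7
tool_pos: [0.4208, 0.3099, 0.0977]
ee_rot: [3.141, -0.0, -0.001]
wrist_force: [-0.4, 1.3, -0.2]
width: 0.0148
```

step_arm(increments="0 0 0 0 0 0; 0 0 0 0 0 0; 0 0 0 0 0 0")

```text
time: 41.0
tool_pos: [0.4208, 0.31, 0.098]
ee_rot: [3.141, -0.0, -0.001]
wrist_force: [0.2, 0.4, -1.3]
width: 0.0145
```

step_arm(increments="-0.04 -0.03 0.7 0 0 0; 0 0 1 0 0 0; 0 0 0.8 0 0 0; 0 0 0 0 0 0; 0 0 0 0 0 0")

```text
time: 41.5
tool_pos: [0.4195, 0.3103, 0.0724]
ee_rot: [3.141, 0.001, -0.0]
wrist_force: [0.2, -0.3, -0.2]
width: 0.0147
```

step_arm(increments="0 0 0 0 0 0; 0 0 0 0 0 0; 0 0 0 0 0 0")

```text
time: 41.8
tool_pos: [0.4202, 0.3107, 0.0735]
ee_rot: [-3.141, -0.001, -0.0]
wrist_force: [0.8, -1.0, -0.8]
width: 0.0148
```

```bash
python3 - <<'E'
from h import *
o,im,C=shot("w18")
t=o["tool_pos"]; O=[200,150]
c=cv2.resize(im[150:330,200:440],None,fx=3.3,fy=3.3,interpolation=cv2.INTER_CUBIC); a=np.linspace(0,2*np.pi,90)
for x,y,z,r,col in[(t[0]-.0008,t[1]-.0005,t[2]+.017+.011,.03,(0,0,255)),(.4195,.3099,.080,.03,(0,255,0)),(.4188,.3104,.008,.044,(255,255,0))]:
  for q in (proj(C,np.c_[x+r*np.cos(a),y+r*np.sin(a),z+0*a])-O)*3.3+1.6: cv2.circle(c,tuple(q.astype(int)),1,col,-1)
cv2.imwrite("pics/w18c.png",c)
E
```

```text
w18 t 41.8 tcp [0.4202 0.3107 0.0735] rpy [-3.1412 -0.0008 -0.0001] F [ 0.8316 -0.9736 -0.7852] w 0.014770071786836678
```

View pics/w18c.png

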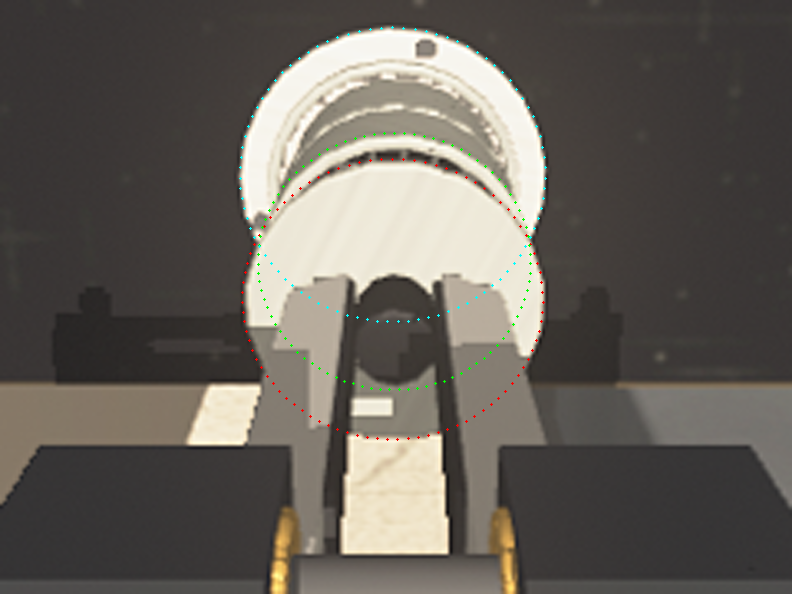

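The lid is level, and its rim and the coarse sieve's rim both match the model within about 1 px. Lowering.

step_arm(increments="0 0 0.5 0 0 0; 0 0 0.5 0 0 0; 0 0 0.4 0 0 0; 0 0 0 0 0 0; 0 0 0 0 0 0")

```text
time: 42.35
tool_pos: [0.4197, 0.3104, 0.0587]
ee_rot: [3.141, 0.001, -0.0]
wrist_force: [-0.4, 0.0, -0.8]
width: 0.015
```

step_arm(increments="0 0 0.1 0 0 0; 0 0 0.1 0 0 0; 0 0 0 0 0 0; 0 0 0 0 0 0")

```text
time: 42.75
tool_pos: [0.4199, 0.3106, 0.0571]
ee_rot: [3.142, -0.0, -0.0]
wrist_force: [-0.4, -0.0, -0.8]
width: 0.0148
```

step_arm(increments="0 0 0.05 0 0 0; 0 0 0.05 0 0 0; 0 0 0 0 0 0")

```text
time: 43.05
tool_pos: [0.4199, 0.3106, 0.0561]
ee_rot: [3.142, -0.0, -0.0]
wrist_force: [0.3, -0.4, -0.5]
width: 0.0148
```

step_arm(increments="0 0 0.05 0 0 0; 0 0 0.03 0 0 0; 0 0 0 0 0 0")

```text
time: 43.35
tool_pos: [0.42, 0.3106, 0.056]
ee_rot: [-3.141, -0.001, -0.0]
wrist_force: [-0.9, -0.9, 3.1]
width: 0.0147
```

step_arm(increments="0 0 0.04 0 0 0; 0 0 0 0 0 0")

```text
time: 43.55
tool_pos: [0.4201, 0.3107, 0.0559]
ee_rot: [-3.141, -0.001, -0.0]
wrist_force: [-1.8, -1.6, 6.3]
width: 0.0144
```

Contact at 0.0560, as expected. Releasing, rising and checking.

step_arm(increments="0 0 0 0 0 0; 0 0 0 0 0 0; 0 0 0 0 0 0; 0 0 0 0 0 0; 0 0 0 0 0 0", claw=-1)

```text
time: 44.05
tool_pos: [0.4198, 0.3105, 0.0545]
ee_rot: [3.141, 0.0, -0.0]
wrist_force: [-0.0, -0.5, -0.3]
width: 0.0517
```

step_arm(increments="0 0 -1 0 0 0; 0 0 -2 0 0 0; 0 0 -2.5 0 0 0; 0 0 -2.5 0 0 0; 0 0 -1 0 0 0")

```text
time: 44.55
tool_pos: [0.4214, 0.3115, 0.1487]
ee_rot: [-3.139, -0.005, -0.0]
wrist_force: [0.7, -0.0, 0.6]
width: 0.091
```

step_arm(increments="-1.5 2 0 0 0 0; -1.5 3 0 0 0 0; -1 3 0 0 0 0; -1 2 0 0 0 0; 0 0 0 0 0 0")

```text
time: 45.05
tool_pos: [0.369, 0.209, 0.1449]
ee_rot: [3.141, -0.0, -0.002]
wrist_force: [0.9, 0.3, -0.4]
width: 0.0939
```

step_arm(increments="0 0 0 0 0 0; 0 0 0 0 0 0; 0 0 0 0 0 0; 0 0 0 0 0 0; 0 0 0 0 0 0")

```text
time: 45.55
tool_pos: [0.3699, 0.211, 0.1446]
ee_rot: [3.141, 0.0, 0.0]
wrist_force: [0.8, 0.4, -0.5]
width: 0.0941
```

```bash
python3 - <<'E'
from h import *
o,im,C=shot("w19")
a=np.linspace(0,2*np.pi,90); sd=snapshot("side")[:,:,::-1].copy(); tp=snapshot("top")[:,:,::-1].copy()
def crop(im,C,f,h,w,y,dx=0,dy=0):
  u,v=proj(C,(.4193,y,.05))[0].astype(int); O=np.array([max(u-w,0),max(v-h,0)])
  c=cv2.resize(im[O[1]:O[1]+2*h,O[0]:O[0]+2*w],None,fx=f,fy=f,interpolation=cv2.INTER_CUBIC)
  for x,y,z,r,col in[(.4193,.3098,.084,.03,(0,0,255)),(.4193,.3098,.103,.008,(255,0,255)),(.4188,.3104,.008,.044,(0,200,0))]:
    for q in (proj(C,np.c_[x+r*np.cos(a),y+r*np.sin(a),z+0*a])-O)*f+f/2: cv2.circle(c,tuple(q.astype(int)),1,col,-1)
  return c
A=crop(im,C,4,70,50,.3098); B=crop(sd,cam("side"),8,35,25,.3098)
print(A.shape,B.shape)
h=min(A.shape[0],B.shape[0]); cv2.imwrite("pics/fin.png",np.hstack([A[:h],B[:h]]))
T=cam("top"); 
for n,p in dict(carton=(370,278),tally=(416,265),marker=(319,174)).items():
  b=cv2.imread("pics/top0.png"); u,v=p; print(n,"pixdiff",np.abs(tp[v-14:v+14,u-20:u+20].astype(int)-b[v-14:v+14,u-20:u+20]).mean())
E
```

```text
w19 t 45.55 tcp [0.3699 0.211  0.1446] rpy [3.1414 0.0005 0.0005] F [ 0.7904  0.4052 -0.5071] w 0.09411851074285481
(560, 400, 3) (560, 400, 3)
carton pixdiff 1.6116071428571428
tally pixdiff 1.7092261904761905
marker pixdiff 1.4726190476190477
```

View pics/fin.png

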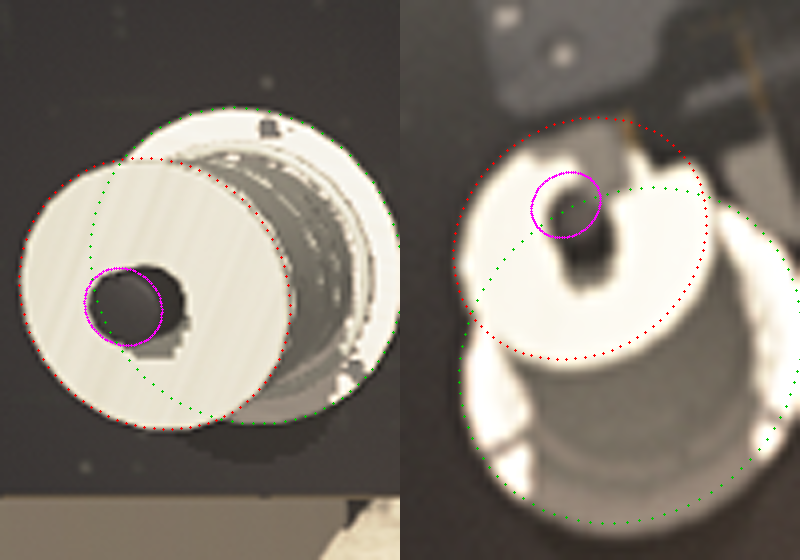

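The lid disc (model height 84 mm) and the knob match the wrist view within 1 px. In the side view the lid and the stand are shifted alike, by 1–2 px. The bystanders' pixels are unchanged. Handing in.

```bash
python3 -c "
from bench import *
print(get_obs()['time'],get_obs()['qvel'].round(3)); print(close_job())"
```

```text
45.7 [-0.003 -0.002  0.002 -0.001  0.001 -0.001]
the job is handed in; nothing more can be done
None
```

The column is built in order — pan in the ring, fine sieve, coarse sieve, lid. Every part was let go, and the job was handed in at 45.7 s; no verdict was reported.

- **Seating:** each part met resistance within about 0.3 mm of its expected nested height.
- **Final wrist picture:** the lid rim and the stand match the fully nested, level model within about 1 px. The gripper is clear of the column.
- **Bystanders:** the carton, tally counter and marker look unchanged in the top view.

Some checks failed or disagreed:
- **Missed grasps:** the first two tries at the pan closed on air. Seen from the wrist camera, the real fingertips sit about 35 mm short of the TCP, although the description puts the TCP at the very end of the fingers. I then gripped lower; the pan had not been moved.
- **Width readings:** the gripper read 58.1 mm on the 60 mm fine sieve and about 15 mm on the 16 mm knob, but the parts held firmly.
- **Rim fits:** automatic rim fits of the stacked parts against the bright stand were unreliable; one put the fine sieve's top 3 mm too high. For those I relied on contact heights and overlays.
- **Side view:** it was off by 1–2 px for both the lid and the stand. I took this as camera calibration error.

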